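# Clear the trimming vice and clamp the grey cast

### The job

Take the abrasive sponge block off the bed of the sloping trimming vice and lay it flat in the grey tool tray. Then lay the blue-grey plaster cast flat in the middle of the sloping bed, teeth up and its flat heel facing the fixed upper jaw, lowering it in the gripper and not dropping it, and slide the blue jaw up the slope until the cast's heel is home against the fixed jaw and the sprung pad nips the cast gently, with about 6 newtons. The jaw stays where it is left; leave the other things on the table alone.

Things in the scene. Friction and masses are not known exactly. Their poses are not given: they have to be found in the camera images.
- stand: Grey-painted base of the trimming vice, fixed, 155 x 104 mm on the table. Origin under its centre, x points to its high end, z up.
- bed: Bed of the vice, aluminium faced with grippy black rubber, fixed, sloping 30 degrees, low end toward the robot and to its right, flat, 104 mm wide. Origin on its surface, mid-width, at the foot of the rubber face of the fixed upper jaw (70 mm wide, 20 mm high); x points up the slope, y across, z square out of the surface. Free surface from x = -165 mm to x = 0, the jaw's face. The vice is 0.13 m high.
- pad: Orange sprung pad (56 mm wide across the bed, from 2 to 17 mm above it) carried by the sliding blue jaw. Axes as the bed's; origin on the bed surface below the middle of the pad's face, which looks up the slope; starts at x = -115 to -100 mm on the bed. Unpressed it stands 10 mm ahead of the blue jaw; it gives 1 mm per 2.5 N, 5 mm at most.
- jaw (a joint): Travel of the blue sliding jaw up the slope, 0 to 0.07 m. Steady friction of about 12 N; it stays where left. Jaw 64 mm wide, 21 mm high; at its low end an upright push tab, 44 mm wide, 8 mm thick, reaches 51 mm above the bed; its low face (push it here) lies 38 mm down the slope from the unpressed pad's face, at bed x = -153 mm + travel.
- abrasive_block: Abrasive sponge block, dark top and brown body, 41 x 65 x 24 mm (firm up to 22 mm), 60 g, loose. Starts lying flat on the bed between the jaws. Origin at the centre of its underside; y along its 65 mm length (up the slope at the start), x across its 41 mm width, z out of its top.
- tool_tray: Grey open plastic tray, fixed to the table, 120 x 160 mm outside, walls 3 mm thick and 16 mm high, floor 3 mm thick. Origin under its centre, y along its 160 mm length, z up. (An aluminium case 0.21 m high stands behind the work: carry things past it high or well in front.)
- grey_cast: Blue-grey plaster cast of a dental arch, 56 mm from heel to front, 68 mm wide, 85 g, loose, standing flat on the table, teeth up. Base 15 mm high with upright sides, teeth to 26 mm inside its outline. Origin at the centre of its underside; x points from the flat heel (at x = -27 mm) to the blunt front (24 mm wide, at x = +28 mm), y across, z up through the teeth. Its sides stand 63 mm apart at the heel, 68 mm at x = -4 mm, then taper to the front.
- cast_heel (a point): Middle of the lower edge of the flat heel of the grey cast.
- white_cast: White plaster cast, a bystander, 60 x 73 x 28 mm. Origin under its centre.
- jar_pumice: Jar with a blue lid, a bystander, 58 mm across, 70 mm high. Origin under its centre.
- masking_tape: Roll of masking tape lying flat, a bystander, 96 mm across, 25 mm high. Origin under its centre.
- jar_liner: Jar with an orange-red lid, a bystander, 52 mm across, 62 mm high. Origin under its centre.

How it is judged:
By the outcome, as a careful person would: the job done as asked, in the order asked, and still so for the second after the job is handed in, with the robot touching nothing.
It also fails if it takes over 72 s, if anything falls off the work surface, if the arm or the gripper's body presses on something with over 40 N, if the wrist force passes 120 N, or if a joint passes its speed limit or range.

### The arm

A 7-joint arm with a two-finger parallel gripper is mounted at the origin on a cart in front of the work surface, level with it; the furniture and walls round the work are solid. World frame = base frame: x ahead of the robot, y to its left, z up, the work surface at z = 0. Lengths are in m, angles in rad, forces in N, time in s.
With the tool pointing down it reaches from about 0.425 to 1.025 m from the base axis. Payload 3.6 kg.
Tool frame: the origin (TCP) lies at the very end of the fingers, on their centre line; the grasp point (between the pads) lies 19 mm behind it; z points along the fingers, y is the line along which they close (so a half turn about z gives the same grasp; the last joint's range is limited). The gripper opens to 85 mm and grips with 20 to 120 N. Pads are 22 mm wide; open, the fingers measure 114 mm over their backs; the gripper's body (76 mm by 85 mm) begins 54 mm behind the grasp point. The pads swing forward as they close: fully open they stand 13 mm farther back than shut.
Start: joints at [-1.419, 0.591, 0.048, 1.609, -0.033, 0.943, -0.034], TCP at [0.176, 0.703, 0.231] pointing down, gripper open.
Joint ranges: [-2.69, 2.69], [-0.47, 2.24], [-1.27, 1.36], [0.19, 2.51], [-1.53, 4.68], [0.08, 2.07], [-3.09, 3.09]. Speed limits (rad/s): [2.57, 2.57, 3.14, 3.14, 3.14, 3.14, 3.14].

### API

Orientations are given as a unit quaternion [w, x, y, z].
In Python, from station import readout, camera, calibration, arm gives the robot as it stands.
- The arm moves only by the tool send_rows, never from a script. Its argument "increments" is a list of rows, each an object of numbers: "tx", "ty", "tz": the shift along the world's x, y, z in mm; "ax", "ay", "az": the turn, a rotation vector about the world's x, y, z in degrees; "grip": the finger opening in mm, from 0 to 85.4. In form: [{"tx": .., "ty": .., "tz": .., "ax": .., "ay": .., "az": .., "grip": ..}, ...]. A call has 1 to 12 rows; each row shifts and turns the commanded pose from where the row before left it; what a row does not reach is not made up. A row lasts 1/8 s, in which the tool goes at most 62.5 mm and 10.7 degrees, less where a joint would pass 70% of its speed; a pose out of reach is approached as far as the arm can. A call is refused whole if a number of a shift passes 62.5 or a number of a turn 10.7, either way. A call with a gripper value outside its range is refused whole. The fingers move at their own pace and stop on an object; "force" is the grip in N (left out, the last holds). Time passes only in rows, so rows that do not move let the fingers close. It gives the time, the measured TCP pose, the force, the opening and the grip force at its end, in the units of the state.
- readout.get_state(): the state, without advancing time (a new reading comes with each control period).
- camera(name): name is "scene" or "top" or "wrist"; returns the picture (480x640x3 uint8, red, green, blue); there is no depth.
- calibration(name): a dict with "fx", "fy", "cx", "cy" (pixels), "world_to_cam" (4x4, takes a point from world to camera coordinates). Camera axes: x right, y up, looking along -z (the intrinsics and any distortion apply to the point x, -y, -z); pixel columns grow to the right and rows downward; lengths in m; the calibration is good to about 2 mm. A picture is of the moment at which its call begins: read the wrist's pose just before it. calibration takes no time and is no camera call; for the wrist camera it gives the pose at the moment of the call.
- arm.finish_job(): hands the job in; it is judged then, once.
The state is a dict: "time_s": time; "q": joint angles; "qd": joint speeds; "joint_torque": joint torques, N m; "tcp_pos": TCP position; "tcp_rot": TCP orientation; "ft_force": force on the tool from outside, world axes, zero at the start; "wrist_torque": the same for the moment, N m; "finger_gap": opening from 0.0 (shut) to 1.0 (fully open); "grasp_force": force on a finger pad.
Only numpy, scipy, OpenCV 4.12 (cv2) and the standard library are available. Lean on these libraries where they do the work, as an engineer would, in place of code of your own. Each camera call takes 0.05 s, during which the arm holds its last target. There are 200 camera calls.

## Working session

There is one attempt and no reset: what is moved stays moved. The work goes in short steps, Python scripts to look and compute and a tool call to move; the robot and the scene stay as the last step left them, time stands still between calls to the robot, and variables do not carry over. Pictures are saved under pics/ and viewed, at most 10 in all, crops included, and the job is handed in when it is done.

Besides the shell and the picture viewer there is one more tool, called after "Call:" as name(argument=value, ...) on one line, values as JSON. send_rows: Moves the arm, as the interface text tells. Its arguments: {"type":"object","properties":{"increments":{"type":"array","items":{"type":"object","properties":{"tx":{"type":"number"},"ty":{"type":"number"},"tz":{"type":"number"},"ax":{"type":"number"},"ay":{"type":"number"},"az":{"type":"number"},"grip":{"type":"number"}}}},"force":{"type":"number"}},"required":["increments"]}

```bash
ls; mkdir -p pics
python3 - <<'E'
from station import readout, camera, calibration, arm
import cv2,numpy as np
s=readout.get_state();print(s)
for n in("scene","top"):
    im=camera(n);cv2.imwrite(f"pics/{n}0.png",im[:,:,::-1]);c=calibration(n);print(n,c)
E
```

```text
pics
{'time_s': 0.0, 'q': array([-1.41950742,  0.59213143,  0.04829164,  1.60982552, -0.03329363,
        0.94269121, -0.03367639]), 'qd': array([-0.00133957,  0.0011869 ,  0.00072235,  0.00013916,  0.00035976,
        0.00080134, -0.00055327]), 'joint_torque': array([-1.21556545e-04, -5.48675466e+01,  1.54683698e+00, -1.98125446e+01,
        9.51481867e-03,  8.72702105e-03,  1.42226062e-05]), 'tcp_pos': array([0.17549465, 0.70258832, 0.23013065]), 'tcp_rot': array([-7.35408867e-05,  1.22032135e-01,  9.92525512e-01, -1.12310557e-03]), 'ft_force': array([ 0.17924917,  1.28969926, -0.28315146]), 'wrist_torque': array([0.02616265, 0.05421773, 0.00209231]), 'grasp_force': 0.0, 'finger_gap': 1.0023991371022762}
scene {'fx': 591.1112938668269, 'fy': 591.1112938668269, 'cx': 321.65148517794694, 'cy': 241.70287982946823, 'world_to_cam': array([[ 0.82312198, -0.56738779, -0.02326589, -0.28999573],
       [ 0.34051883,  0.46038147,  0.81981451, -0.29823051],
       [-0.45444156, -0.68272981,  0.57215634, -1.06136073],
       [ 0.        ,  0.        ,  0.        ,  1.        ]])}
top {'fx': 536.3357756125175, 'fy': 536.3357756125175, 'cx': 319.1353967994235, 'cy': 241.07057595308228, 'world_to_cam': array([[-0.06221802, -0.99806181,  0.00123929,  0.15002068],
       [ 0.97418284, -0.06045935,  0.21751427, -0.45129717],
       [-0.21701776,  0.0147406 ,  0.97605635, -1.20835258],
       [ 0.        ,  0.        ,  0.        ,  1.        ]])}
```

View pics/scene0.png

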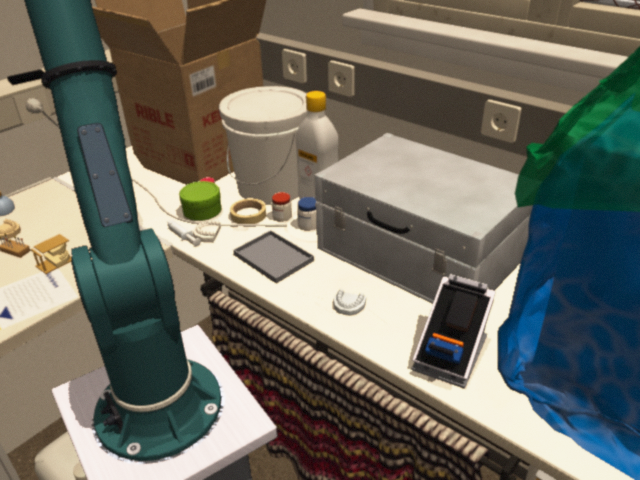

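View pics/top0.png

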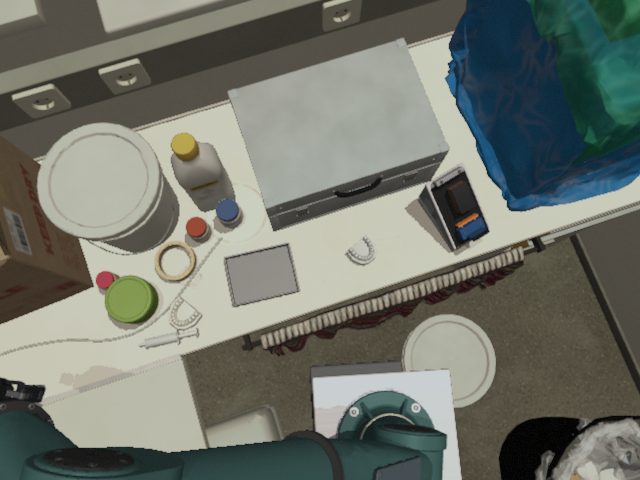

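The scene view shows the vice at about (455,330), the cast at (350,300) and the tray at (273,256). In the top view the vice is at (460,210), the cast at (361,250) and the tray at (262,275). Next I'll enlarge these.

```bash
cat > h.py <<'E'
import numpy as np,cv2
from station import readout,camera,calibration
from scipy.spatial.transform import Rotation as R
def ray(n,u,v,c=None):
    c=c or calibration(n);T=np.array(c["world_to_cam"]);r=T[:3,:3];t=T[:3,3]
    d=r.T@np.array([(u-c["cx"])/c["fx"],-(v-c["cy"])/c["fy"],-1.]);return -r.T@t,d/np.linalg.norm(d)
def onplane(n,u,v,p0,nn=(0,0,1),c=None):
    o,d=ray(n,u,v,c);nn=np.array(nn);return o+d*((np.array(p0)-o)@nn)/(d@nn)
def onz(n,u,v,z,c=None): return onplane(n,u,v,(0,0,z),c=c)
def tri(a,b):
    (o1,d1),(o2,d2)=ray(*a),ray(*b)
    s=np.linalg.lstsq(np.c_[d1,-d2],o2-o1,rcond=None)[0];p,q=o1+s[0]*d1,o2+s[1]*d2
    return (p+q)/2,np.linalg.norm(p-q)
def proj(n,p,c=None):
    c=c or calibration(n);T=np.array(c["world_to_cam"]);q=T[:3,:3]@np.array(p)+T[:3,3]
    return np.array([c["cx"]+c["fx"]*q[0]/-q[2],c["cy"]-c["fy"]*q[1]/-q[2]])
E
python3 - <<'E'
from h import *
s=cv2.imread("pics/scene0.png");t=cv2.imread("pics/top0.png")
def crop(im,x,y,w,h,k): return cv2.resize(im[y:y+h,x:x+w],None,fx=k,fy=k,interpolation=cv2.INTER_CUBIC)
a=crop(t,410,155,100,100,4);b=crop(s,405,270,100,120,4)[:400]
b=crop(s,400,270,100,120,4)
c=crop(t,340,230,50,40,4);d=crop(s,325,280,50,40,4)
o=np.zeros((600,800,3),np.uint8);o[:400,:400]=a;o[:480,400:]=b;o[400:560,:200]=c;o[400:560,200:400]=d
cv2.imwrite("pics/z0.png",o)
print(onz("top",361,250,.02),onz("top",262,275,0),onz("top",460,210,.08))
hs=cv2.cvtColor(t,cv2.COLOR_BGR2HSV)
for nm,im,(x,y,w,h) in(("top",t,(410,155,100,100)),("scene",s,(400,270,100,120))):
    hs=cv2.cvtColor(im,cv2.COLOR_BGR2HSV)[y:y+h,x:x+w]
    m=((hs[...,0]<20)&(hs[...,1]>150)&(hs[...,2]>140)).astype(np.uint8)
    ys,xs=np.nonzero(m);print(nm,len(xs),cv2.minAreaRect(np.c_[xs+x,ys+y].astype(np.float32)))
# tray
hs=cv2.cvtColor(t,cv2.COLOR_BGR2HSV)
m=np.zeros(t.shape[:2],np.uint8);m[235:312,215:305]=((hs[...,2]<150))[235:312,215:305]
m=cv2.morphologyEx(m,cv2.MORPH_OPEN,np.ones((3,3)))
cs=max(cv2.findContours(m,0,2)[0],key=cv2.contourArea);r=cv2.minAreaRect(cs);B=cv2.boxPoints(r);print(r)
P=np.array([onz("top",*p,.016) for p in B]);print(P,P.mean(0),np.linalg.norm(np.diff(P,axis=0),axis=1))
E
```

```text
[0.43825881 0.02262752 0.02      ] [0.39580813 0.26336652 0.        ] [ 0.50639717 -0.20831766  0.08      ]
top 78 ((467.4332275390625, 219.8813018798828), (3.813143253326416, 22.443069458007812), 60.642250061035156)
scene 111 ((447.4499816894531, 338.6499938964844), (30.990318298339844, 3.4785051345825195), 18.434947967529297)
((260.2499694824219, 274.75), (50.89320373535156, 68.6571044921875), 77.00537872314453)
[[0.4411189  0.35789082 0.016     ]
 [0.46898513 0.1962771  0.016     ]
 [0.34762107 0.17527126 0.016     ]
 [0.32108902 0.33378339 0.016     ]] [0.39470353 0.26580564 0.016     ] [0.16399855 0.12316851 0.16071729]
```

View pics/z0.png

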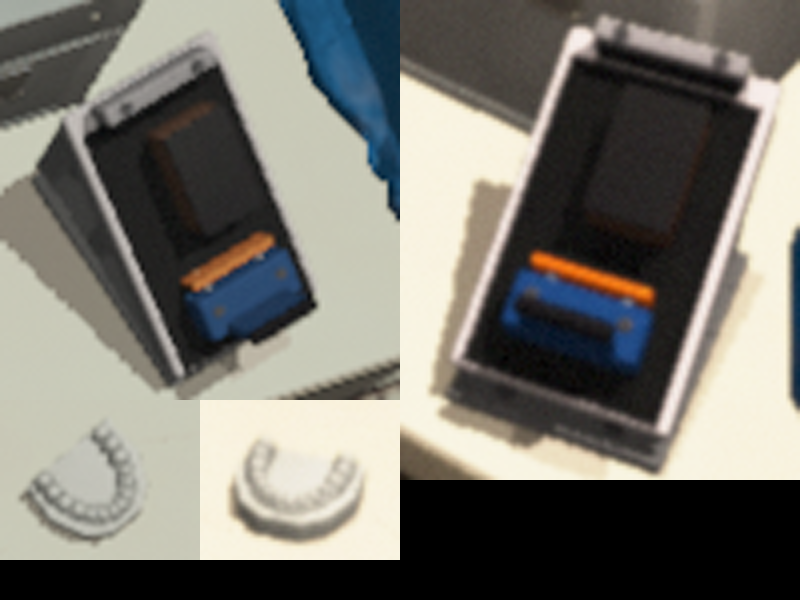

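The crops show the vice bed with a dark block near its upper end, turned slightly against the bed axis. The orange pad and blue jaw sit below it. Now the corners get triangulated.

Run:
```python
from h import *
def T(a,b): return tri(("top",410+a[0]/4-.4,155+a[1]/4-.4),("scene",400+(b[0]-400)/4-.4,270+b[1]/4-.4))
pts=dict(HL=((82,110),(575,30)),HR=((215,35),(778,85)),LR=((315,300),(665,432)),LL=((182,378),(458,362)),
 padL=((185,282),(532,256)),padR=((272,240),(655,292)),
 b1=((160,130),(612,85)),b2=((212,105),(712,100)),b3=((258,215),(688,240)),b4=((207,237),(580,212)))
P={}
for k,v in pts.items(): P[k],e=T(*v);print(k,P[k].round(4),round(e,4))
d=lambda a,b:P[b]-P[a]
for a,b in(("LL","HL"),("LR","HR"),("LL","LR"),("HL","HR"),("padL","padR"),("b4","b1"),("b3","b2"),("b1","b2")):
    v=d(a,b);print(a,b,np.linalg.norm(v).round(4),np.degrees(np.arctan2(v[1],v[0])).round(1),np.degrees(np.arcsin(v[2]/np.linalg.norm(v))).round(1))
# cast
for n,(x,y,w,h) in(("top",(340,230,50,40)),("scene",(325,280,50,40))):
    im=cv2.imread(f"pics/{n}0.png");hs=cv2.cvtColor(im,cv2.COLOR_BGR2HSV)[y:y+h,x:x+w]
    print(n,"bg",hs[2,25],"cast",hs[24 if n=="top" else 18,15 if n=="top" else 10:].tolist()[:12])
```

```text
HL [ 0.5589 -0.1329  0.1243] 0.0106
HR [ 0.604  -0.2165  0.1215] 0.0018
LR [ 0.4686 -0.2856  0.0311] 0.0039
LL [ 0.4245 -0.1996  0.0306] 0.0002
padL [ 0.472  -0.1964  0.0697] 0.0033
padR [ 0.4945 -0.2495  0.075 ] 0.0007
b1 [ 0.5433 -0.1746  0.1255] 0.0123
b2 [ 0.5627 -0.2096  0.1269] 0.003
b3 [ 0.5118 -0.2425  0.0894] 0.0134
b4 [ 0.4916 -0.2052  0.0935] 0.0041
LL HL 0.1769 26.4 32.0
LR HR 0.1768 27.0 30.7
LL LR 0.0966 -62.9 0.3
HL HR 0.0951 -61.7 -1.7
padL padR 0.0578 -67.1 5.2
b4 b1 0.0681 30.7 28.1
b3 b2 0.0713 32.9 31.7
b1 b2 0.04 -60.9 1.9
top bg [ 30  22 201] cast [[30, 14, 164], [33, 14, 187], [30, 13, 181], [30, 13, 177], [30, 12, 184], [30, 12, 188], [30, 12, 194], [30, 12, 194], [30, 13, 194], [33, 12, 195], [33, 13, 195], [33, 13, 195]]
scene bg [ 22  28 248] cast [[22, 26, 228], [19, 28, 172], [23, 29, 159], [20, 31, 199], [20, 27, 221], [20, 27, 218], [21, 28, 213], [23, 26, 229], [23, 19, 236], [21, 17, 238], [24, 16, 236], [23, 18, 237]]
```

Call:
send_rows(increments=[{"tz":50,"ty":-20},{"tz":40,"tx":20,"ty":-40,"az":-9},{"tx":35,"ty":-45,"az":-10},{"tx":35,"ty":-45,"az":-10},{"tx":35,"ty":-45,"az":-10},{"tx":35,"ty":-45,"az":-10},{"tx":35,"ty":-45,"az":-10},{"tx":25,"ty":-50,"az":-10},{"tx":20,"ty":-50,"az":-10},{"tx":10,"ty":-50,"az":-10},{"tx":5,"ty":-55,"az":-10},{"ty":-55,"az":-10}])

```text
$.increments[0]: bad value
```

Call:
send_rows(increments=[{"ty":-55,"az":-10},{"ty":-55},{},{}])

```text
$.increments[0]: bad value
```

Run:
```python
from h import *
s=readout.get_state();print(s["time_s"],s["tcp_pos"],s["tcp_rot"],s["q"])
c=calibration("wrist");im=camera("wrist");cv2.imwrite("pics/w1.png",im[:,:,::-1])
import pickle;pickle.dump(c,open("w1.pkl","wb"));print(c["world_to_cam"],c["fx"])
```

```text
0.1 [0.17550455 0.70264894 0.23023127] [-7.75698431e-05  1.22036824e-01  9.92525031e-01 -1.03424763e-03] [-1.41948662  0.59204478  0.04826921  1.60972211 -0.03329867  0.94270401
 -0.03368347]
[[ 0.242404    0.9701721  -0.00252932 -0.72301275]
 [-0.92703224  0.23085483 -0.29549495  0.03754767]
 [-0.28609705  0.07397391  0.95534095 -0.38165914]
 [ 0.          0.          0.          1.        ]] 373.3307374941899
```

View pics/w1.png

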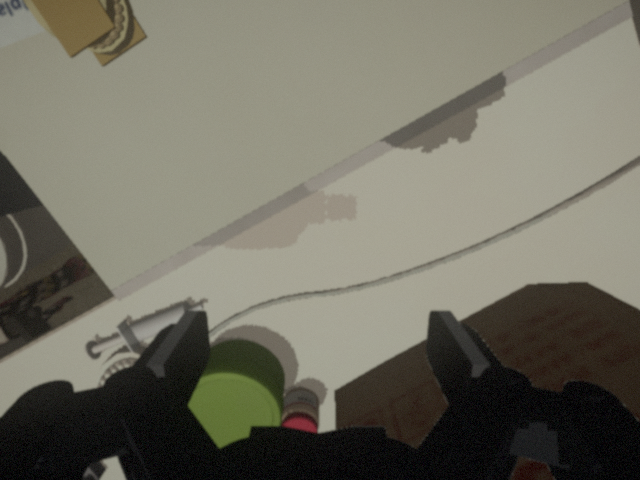

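The calls were refused because every row needs all its fields. The wrist view only shows the start area: green tub at (235,390) and fingers at (180,340) and (460,340).

Call:
send_rows(increments=[{"tx":0,"ty":-20,"tz":50,"ax":0,"ay":0,"az":0,"grip":85},{"tx":20,"ty":-40,"tz":40,"ax":0,"ay":0,"az":-9,"grip":85},{"tx":35,"ty":-45,"tz":0,"ax":0,"ay":0,"az":-10,"grip":85},{"tx":35,"ty":-45,"tz":0,"ax":0,"ay":0,"az":-10,"grip":85},{"tx":35,"ty":-45,"tz":0,"ax":0,"ay":0,"az":-10,"grip":85},{"tx":35,"ty":-45,"tz":0,"ax":0,"ay":0,"az":-10,"grip":85},{"tx":35,"ty":-45,"tz":0,"ax":0,"ay":0,"az":-10,"grip":85},{"tx":25,"ty":-50,"tz":0,"ax":0,"ay":0,"az":-10,"grip":85},{"tx":20,"ty":-50,"tz":0,"ax":0,"ay":0,"az":-10,"grip":85},{"tx":10,"ty":-50,"tz":0,"ax":0,"ay":0,"az":-10,"grip":85},{"tx":5,"ty":-55,"tz":0,"ax":0,"ay":0,"az":-10,"grip":85},{"tx":0,"ty":-55,"tz":0,"ax":0,"ay":0,"az":-10,"grip":85}], force=40)

```text
time_s: 1.65
tcp_pos: [0.4309, 0.1565, 0.3213]
tcp_rot: [0.0, 0.88, 0.474, 0.0]
ft_force: [0.6, -0.2, 0.1]
finger_gap: 0.999
grasp_force: 0.0
```

Call:
send_rows(increments=[{"tx":-5,"ty":-55,"tz":0,"ax":0,"ay":0,"az":-8,"grip":85},{"tx":-5,"ty":-50,"tz":0,"ax":0,"ay":0,"az":0,"grip":85},{"tx":0,"ty":0,"tz":0,"ax":0,"ay":0,"az":0,"grip":85},{"tx":0,"ty":0,"tz":0,"ax":0,"ay":0,"az":0,"grip":85}])

```text
time_s: 2.15
tcp_pos: [0.4207, 0.0539, 0.3214]
tcp_rot: [-0.0, 0.91, 0.415, 0.0]
ft_force: [1.0, 0.5, 0.5]
finger_gap: 0.995
grasp_force: 0.0
```

```bash
cat >> h.py <<'E'
def snap(k):
    s=readout.get_state();c=calibration("wrist");im=camera("wrist")[:,:,::-1].copy();cv2.imwrite(f"pics/{k}.png",im)
    import pickle;pickle.dump(c,open(k+".pkl","wb"))
    r=R.from_quat(np.roll(s["tcp_rot"],-1)).as_matrix()
    print(s["time_s"],s["tcp_pos"].round(4),"yaw y",np.degrees(np.arctan2(r[1,1],r[0,1])).round(1),"z",r[:,2].round(3),"q",s["q"].round(2),s["ft_force"].round(1));return s,c,im
E
python3 - <<'E'
from h import *
s,c,im=snap("w2");print(proj("wrist",(.438,.0226,.015),c))
E
```

```text
2.15 [0.4207 0.0539 0.3214] yaw y -41.0 z [ 0.     0.001 -1.   ] q [-0.92  0.1   0.75  2.17 -0.09  0.91 -0.83] [1.  0.5 0.5]
[346.00714098 202.94549379]
```

View pics/w2.png

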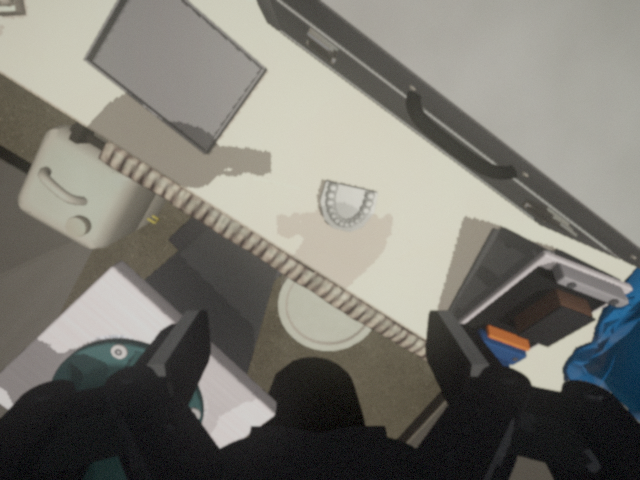

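The wrist view shows the cast with its heel from about (321,181) to (376,191) and its front near (343,229). The tray corners are at (86,60), (265,70) and (210,152). The vice is at right.

Run:
```python
from h import *;import pickle
c=pickle.load(open("w2.pkl","rb"));im=cv2.imread("pics/w2.png")
x0,y0,w,h=305,165,90,80;cr=im[y0:y0+h,x0:x0+w]
hs=cv2.cvtColor(cr,cv2.COLOR_BGR2HSV);lab=cv2.cvtColor(cr,cv2.COLOR_BGR2LAB)
b=lab[...,2].astype(int)
print(lab[5,5],lab[35,40],lab[50,70],lab[30,20])
m=((b<(lab[5,5][2]+lab[35,40][2])/2)).astype(np.uint8)
n,L,st,ce=cv2.connectedComponentsWithStats(m);k=1+st[1:,4].argmax();print(st[k],ce[k]+[x0,y0])
cnt=max(cv2.findContours((L==k).astype(np.uint8),0,1)[0],key=cv2.contourArea)
hull=cv2.convexHull(cnt)[:,0]+[x0,y0]
W=np.array([onz("wrist",*p,.012,c)[:2] for p in hull])
r=cv2.minAreaRect((W*1000).astype(np.float32));print("rect",r,cv2.boxPoints(r))
v=cv2.resize(cr,None,fx=6,fy=6);cv2.drawContours(v,[((hull-[x0,y0])*6+3).astype(int)],-1,(0,0,255),1);cv2.imwrite("pics/z2.png",v)
```

```text
[214 126 136] [209 128 132] [200 128 137] [174 127 132]<stdin>:7: RuntimeWarning: overflow encountered in scalar add
Traceback (most recent call last):
ValueError: attempt to get argmax of an empty sequence
```

Call:
send_rows(increments=[{"tx":0,"ty":-50,"tz":0,"ax":0,"ay":0,"az":-7,"grip":85},{"tx":0,"ty":-50,"tz":0,"ax":0,"ay":0,"az":-7,"grip":85},{"tx":0,"ty":-50,"tz":0,"ax":0,"ay":0,"az":-7,"grip":85},{"tx":0,"ty":-50,"tz":0,"ax":0,"ay":0,"az":0,"grip":85},{"tx":15,"ty":-40,"tz":0,"ax":0,"ay":0,"az":0,"grip":85},{"tx":0,"ty":0,"tz":0,"ax":0,"ay":0,"az":0,"grip":85},{"tx":0,"ty":0,"tz":0,"ax":0,"ay":0,"az":0,"grip":85}])

```text
time_s: 3.08
tcp_pos: [0.436, -0.1851, 0.3208]
tcp_rot: [-0.0, 0.97, 0.243, -0.001]
ft_force: [0.2, 0.6, 0.1]
finger_gap: 0.995
grasp_force: 0.0
```

Run:
```python
from h import *;import pickle
c=pickle.load(open("w2.pkl","rb"));im=cv2.imread("pics/w2.png")
x0,y0,w,h=305,165,90,80;cr=im[y0:y0+h,x0:x0+w]
lab=cv2.cvtColor(cr,cv2.COLOR_BGR2LAB)
m=cv2.medianBlur((lab[...,2]<=133).astype(np.uint8),3)
n,L,st,ce=cv2.connectedComponentsWithStats(m);k=1+st[1:,4].argmax();print(st[k],ce[k]+[x0,y0])
cnt=max(cv2.findContours((L==k).astype(np.uint8),0,1)[0],key=cv2.contourArea)
hull=cv2.convexHull(cnt)[:,0]+[x0,y0]
W=np.array([onz("wrist",*p,.012,c)[:2] for p in hull])
r=cv2.minAreaRect((W*1000).astype(np.float32));print("rect",r,cv2.boxPoints(r))
v=cv2.resize(cr,None,fx=4,fy=4,interpolation=2);cv2.drawContours(v,[((hull-[x0,y0])*4+2).astype(int)],-1,(0,0,255),1)
s,c,w3=snap("w3");w=cv2.resize(w3[130:430,190:490],None,fx=1.4,fy=1.4)
o=np.zeros((600,800,3),np.uint8);o[:320,:360]=v;o[:420,370:790]=w;cv2.imwrite("pics/z2.png",o)
```

```text
[  16   16   56   50 2031] [346.788774   205.39192516]
rect ((434.33099365234375, 17.143356323242188), (54.35982131958008, 66.8941650390625), 36.53095245361328) [[392.58136   27.84024 ]
 [432.40057  -25.91159 ]
 [476.08063    6.446472]
 [436.2614    60.198303]]
3.075 [ 0.436  -0.1851  0.3208] yaw y -61.9 z [-0.002  0.    -1.   ] q [-0.47  0.23  0.94  2.08 -0.24  0.94 -0.48] [0.2 0.6 0.1]
```

View pics/z2.png

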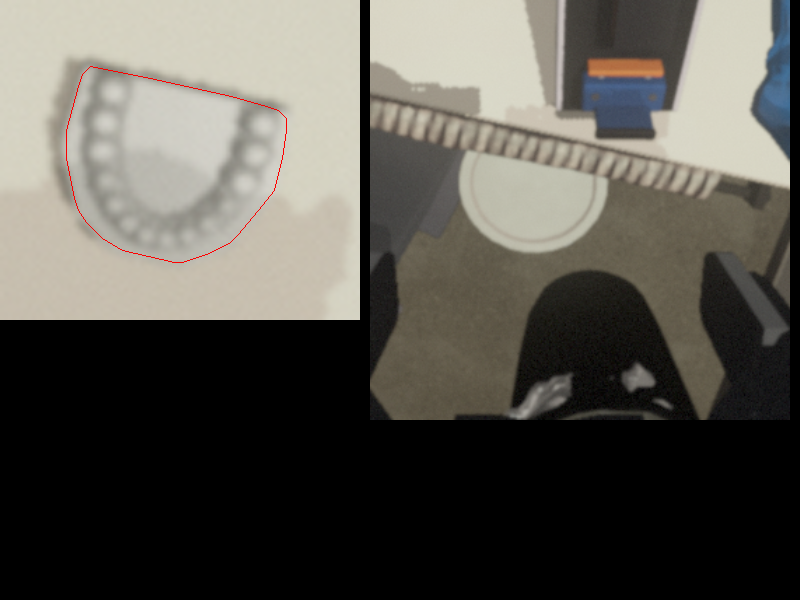

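The cast crop shows a clean outline with the heel at the top: 54 x 67 mm, centre (434,17) mm, heel facing yaw +36.5°. The vice is at the top edge of the wrist view. Next I'll tilt the tool square to the bed over the block.

Call:
send_rows(increments=[{"tx":8,"ty":-20,"tz":0,"ax":4.6,"ay":-8.9,"az":0,"grip":85},{"tx":8,"ty":-20,"tz":-20,"ax":4.6,"ay":-8.9,"az":0,"grip":85},{"tx":8,"ty":-17,"tz":-30,"ax":4.6,"ay":-8.9,"az":0,"grip":85},{"tx":0,"ty":0,"tz":-20,"ax":0,"ay":0,"az":0,"grip":85},{"tx":0,"ty":0,"tz":0,"ax":0,"ay":0,"az":0,"grip":85},{"tx":0,"ty":0,"tz":0,"ax":0,"ay":0,"az":0,"grip":85}])

```text
time_s: 3.88
tcp_pos: [0.4563, -0.2271, 0.2647]
tcp_rot: [-0.059, 0.946, 0.242, 0.206]
ft_force: [0.2, -0.4, 0.1]
finger_gap: 0.992
grasp_force: 0.0
```

Run:
```python
from h import *
s,c,im=snap("w4");cv2.imwrite("pics/z4.png",cv2.convertScaleAbs(im,alpha=1.6,beta=25))
```

```text
3.875 [ 0.4563 -0.2271  0.2647] yaw y -61.2 z [ 0.362  0.211 -0.908] q [ 0.03  0.3   0.71  2.22 -0.93  0.78  0.35] [ 0.2 -0.4  0.1]
```

View pics/z4.png

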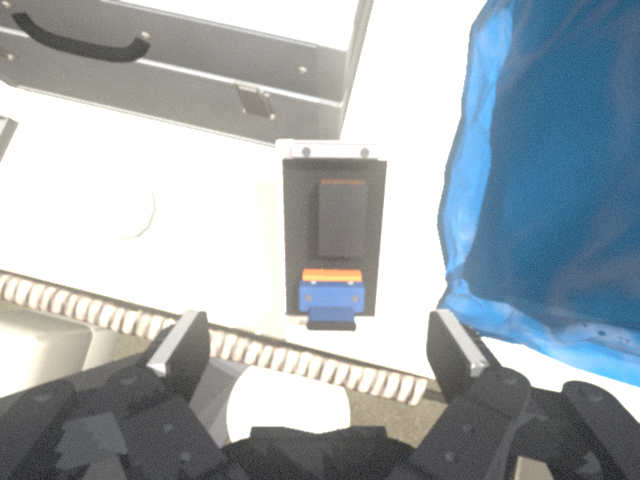

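The view shows the bed rubber from (285,160) to (380,317), the block top from (319,182) to (365,257), and the pad from (303,270) to (361,282). I'll fuse the three views.

Run:
```python
from h import *;import pickle
c=pickle.load(open("w4.pkl","rb"))
im=cv2.imread("pics/w4.png")
hs=cv2.cvtColor(im,cv2.COLOR_BGR2HSV)[260:295,290:375]
m=((hs[...,0]<20)&(hs[...,1]>130)&(hs[...,2]>90)).astype(np.uint8);ys,xs=np.nonzero(m);pc=cv2.minAreaRect(np.c_[xs+290,ys+260].astype(np.float32));print("pad w4",pc)
g=cv2.cvtColor(im,cv2.COLOR_BGR2GRAY)
print("row 220",g[220,280:390:1].tolist())
print("col 342",g[140:300,342].tolist()); print("col 300",g[140:275:1,300].tolist())
T=lambda a:(410+a[0]/4-.4,155+a[1]/4-.4);S=lambda b:(400+(b[0]-400)/4-.4,270+b[1]/4-.4)
def multi(views):
    A=np.zeros((3,3));b=np.zeros(3);rs=[]
    for n,u,cc in views:
        o,d=ray(n,*u,cc);P=np.eye(3)-np.outer(d,d);A+=P;b+=P@o;rs.append((o,P))
    x=np.linalg.solve(A,b);return x.round(4),[np.linalg.norm(P@(x-o)).round(4) for o,P in rs]
tb=[(160,130),(212,105),(258,215),(207,237)];sb=[(612,85),(712,100),(688,240),(580,212)];wb=[(320,184),(366,187),(363,258),(318,255)]
print("block",multi([("top",T(np.mean(tb,0)),None),("scene",S(np.mean(sb,0)),None),("wrist",np.mean(wb,0),c)]))
print("pad",multi([("top",T((228.5,261)),None),("scene",S((593,275)),None),("wrist",pc[0],c)]))
tl=[(182,378),(315,300)];sl=[(458,362),(665,432)]
print("L",multi([("top",T(np.mean(tl,0)),None),("scene",S(np.mean(sl,0)),None)]))
p0=(0.512,-.209,.0745)
n=np.array([-.5*np.cos(np.radians(27.5)),-.5*np.sin(np.radians(27.5)),.866])
for k,u in dict(HL=(285,160),HR=(385,161),LL=(287,316),LR=(378,316)).items():print(k,onplane("wrist",*u,p0,n,c).round(4))
for k,u in zip("1234",wb):print("b",k,onplane("wrist",*u,p0+.024*n,n,c).round(4))
for u in((303,270),(361,270)):print("pad",onplane("wrist",*u,p0+.017*n,n,c).round(4))
```

```text
pad w4 ((331.5, 274.5), (11.0, 59.0), 90.0)
row 220 [196, 201, 188, 149, 96, 72, 70, 68, 69, 67, 68, 66, 63, 65, 67, 62, 65, 67, 68, 61, 61, 64, 61, 61, 63, 58, 62, 54, 51, 52, 49, 49, 48, 49, 51, 48, 47, 49, 55, 58, 62, 63, 63, 62, 59, 63, 63, 59, 62, 65, 60, 60, 63, 63, 62, 63, 62, 65, 58, 58, 61, 57, 62, 63, 62, 63, 62, 64, 60, 64, 60, 65, 64, 65, 63, 63, 63, 66, 66, 65, 65, 69, 68, 68, 68, 66, 68, 62, 65, 65, 69, 68, 67, 66, 68, 68, 67, 66, 66, 67, 70, 79, 127, 171, 193, 197, 199, 200, 207, 211]
col 342 [197, 180, 161, 140, 136, 147, 159, 163, 162, 160, 155, 156, 155, 156, 156, 152, 143, 122, 89, 69, 65, 60, 55, 54, 53, 54, 52, 52, 51, 53, 58, 61, 60, 63, 57, 61, 56, 59, 61, 68, 72, 76, 78, 72, 71, 69, 67, 66, 64, 66, 66, 69, 64, 64, 65, 69, 67, 62, 64, 65, 65, 64, 65, 67, 64, 58, 65, 66, 63, 64, 66, 64, 63, 66, 59, 61, 65, 64, 63, 65, 62, 65, 63, 64, 63, 60, 61, 60, 62, 62, 63, 57, 64, 60, 60, 64, 59, 60, 63, 59, 61, 58, 58, 62, 62, 63, 59, 54, 60, 58, 58, 56, 58, 63, 60, 57, 55, 44, 46, 50, 50, 51, 58, 56, 58, 58, 59, 58, 61, 76, 95, 115, 119, 118, 121, 123, 135, 147, 149, 143,
[... 534 characters left out ...]
63, 64, 62, 64, 66, 61, 60, 62, 61, 65, 67, 65, 58, 64, 60, 65, 65, 66, 65, 65, 67, 63, 62, 65, 68, 61, 60, 62, 64]
block (array([ 0.5271, -0.2087,  0.1084]), [np.float64(0.0011), np.float64(0.0004), np.float64(0.0013)])
pad (array([ 0.4834, -0.2235,  0.0717]), [np.float64(0.0006), np.float64(0.0009), np.float64(0.0006)])
L (array([ 0.447 , -0.2429,  0.0302]), [np.float64(0.0015), np.float64(0.0015)])
HL [ 0.5498 -0.1405  0.1121]
HR [ 0.5906 -0.2179  0.1124]
LL [ 0.4255 -0.2039  0.0316]
LR [ 0.4712 -0.2867  0.0329]
b 1 [ 0.542  -0.1799  0.1253]
b 2 [ 0.5583 -0.2146  0.1244]
b 3 [ 0.509  -0.2418  0.0919]
b 4 [ 0.4919 -0.2051  0.0929]
pad [ 0.4741 -0.1987  0.0775]
pad [ 0.5001 -0.2462  0.0781]
```

```bash
cat >> h.py <<'E'
psi=np.radians(27.5)
ex=np.array([np.cos(psi)*.8660,np.sin(psi)*.8660,.5]);ey=np.array([-np.sin(psi),np.cos(psi),0]);ez=np.cross(ex,ey)
B0=np.array([.5738,-.1768,.1127])
bed=lambda x,y,z:B0+x*ex+y*ey+z*ez
tobed=lambda p:np.array([(p-B0)@ex,(p-B0)@ey,(p-B0)@ez])
Rbed=np.c_[ex,-ey,-ez]      # tool: x upslope, y = -bed y, z into bed
def Rdown(yaw): a=np.radians(yaw);y=np.array([np.cos(a),np.sin(a),0]);z=np.array([0,0,-1.]);return np.c_[np.cross(y,z),y,z]
def need(p,Rt):
    s=readout.get_state();r=R.from_quat(np.roll(s["tcp_rot"],-1))
    rv=(R.from_matrix(Rt)*r.inv()).as_rotvec(degrees=True)
    print("t",s["time_s"].__round__(2),"shift mm",((p-s["tcp_pos"])*1000).round(1),"turn",rv.round(1),"bed pos",(tobed(s["tcp_pos"])*1000).round(1),"ft",s["ft_force"].round(1),"gap",s["finger_gap"])
E
python3 - <<'E'
from h import *
print(tobed(np.array([.5271,-.2087,.1084])),tobed(np.array([.4834,-.2235,.0717])))
need(bed(-.051,-.007,.085),Rbed); need(bed(-.051,-.007,.005),Rbed);print(ez*10)
E
```

```text
[-0.05077866 -0.00673199  0.02435279] [-0.10861501  0.00031867  0.01536872]
t 3.92 shift mm [  43.7    4.3 -104.2] turn [ 1.9 -4.9 -1.3] bed pos [-34.2   9.3 195.6] ft [ 0.   0.5 -0.2] gap 0.994341457814557
t 3.92 shift mm [  79.2   22.8 -173.5] turn [ 1.9 -4.9 -1.3] bed pos [-34.2   9.3 195.6] ft [ 0.   0.5 -0.2] gap 0.994341457814557
[-4.43505417 -2.30874307  8.66      ]
```

Call:
send_rows(increments=[{"tx":15,"ty":2,"tz":-35,"ax":1,"ay":-2.5,"az":-0.6,"grip":62},{"tx":15,"ty":1,"tz":-35,"ax":0.9,"ay":-2.4,"az":-0.7,"grip":62},{"tx":14,"ty":1,"tz":-34,"ax":0,"ay":0,"az":0,"grip":62},{"tx":0,"ty":0,"tz":0,"ax":0,"ay":0,"az":0,"grip":62},{"tx":0,"ty":0,"tz":0,"ax":0,"ay":0,"az":0,"grip":62},{"tx":0,"ty":0,"tz":0,"ax":0,"ay":0,"az":0,"grip":62}])

```text
time_s: 4.68
tcp_pos: [0.4999, -0.2248, 0.1619]
tcp_rot: [-0.061, 0.938, 0.228, 0.252]
ft_force: [-0.1, 0.0, -0.3]
finger_gap: 0.726
grasp_force: 0.0
```

Run:
```python
from h import *
need(bed(-.051,-.007,.005),Rbed);s,c,im=snap("w5")
for z in (0,.024):
  print([proj("wrist",bed(-.051+a,-.007+b,z),c).round(0).tolist() for a,b in((-.0325,.0205),(.0325,.0205),(.0325,-.0205),(-.0325,-.0205))])
print("bed edges",proj("wrist",bed(-.05,.052,0),c),proj("wrist",bed(-.05,-.052,0),c),"jaw top",proj("wrist",bed(0,0.025,.02),c),"foot",proj("wrist",bed(0,.025,0),c))
g=cv2.cvtColor(im,cv2.COLOR_BGR2GRAY)
u,v=proj("wrist",bed(-.051,-.007,.024),c).astype(int)
print(u,v,"row",cv2.blur(g,(1,7))[v,140:520:3].tolist());print("col",cv2.blur(g,(9,1))[0:max(v+140,300):3,u].tolist())
```

```text
t 4.67 shift mm [ 35.8  20.3 -70.3] turn [0.1 0.  0.2] bed pos [-51.4  -8.5  86.5] ft [-0.1  0.  -0.3] gap 0.7257459607734755
4.675 [ 0.4999 -0.2248  0.1619] yaw y -62.7 z [ 0.445  0.229 -0.866] q [ 0.21  0.51  0.51  2.28 -1.42  0.71  0.81] [-0.1  0.  -0.3]
[[285.0, 294.0], [283.0, 199.0], [348.0, 199.0], [346.0, 294.0]]
[[282.0, 311.0], [279.0, 207.0], [352.0, 206.0], [349.0, 311.0]]
bed edges [224.6678321  247.19195231] [385.09341064 246.80669282] jaw top [257.94175795 172.48972876] foot [262.86999861 168.79658081]
315 260 row [213, 213, 213, 213, 213, 213, 213, 213, 213, 213, 213, 213, 213, 214, 213, 213, 213, 213, 213, 213, 212, 213, 212, 212, 207, 160, 150, 149, 148, 152, 198, 189, 75, 66, 65, 63, 62, 61, 58, 57, 54, 54, 52, 45, 41, 41, 40, 43, 55, 54, 54, 54, 56, 53, 53, 53, 52, 54, 54, 54, 54, 54, 57, 56, 58, 57, 59, 60, 62, 62, 62, 57, 59, 60, 63, 63, 66, 68, 72, 182, 202, 196, 212, 212, 212, 212, 213, 212, 212, 213, 212, 213, 213, 213, 213, 213, 213, 213, 212, 212, 212, 212, 213, 212, 171, 77, 76, 76, 89, 92, 95, 101, 104, 105, 102, 100, 98, 97, 95, 95, 94, 85, 60, 53, 49, 51, 49]
col [106, 106, 106, 104, 105, 104, 103, 103, 102, 102, 101, 101, 100, 99, 99, 100, 100, 101, 103, 101, 99, 98, 99, 103, 110, 112, 118, 119, 120, 125, 125, 121, 118, 116, 116, 115, 116, 115, 114, 113, 113, 113, 112, 111, 110, 109, 107, 106, 105, 137, 145, 164, 161, 158, 156, 155, 127, 62, 55, 47, 46, 45, 43, 46, 51, 53, 53, 56, 67, 68, 59, 59, 60, 60, 59, 56, 57, 56, 55, 56, 56, 56, 55, 55, 54, 53, 53, 53, 51, 53, 53, 53, 53, 54, 52, 53, 53, 50, 52, 52, 50, 50, 51, 51, 49, 35, 37, 40, 38, 37, 50, 80, 80, 80, 95, 97, 72, 47, 48, 48, 56, 55, 54, 55, 55, 54, 51, 49, 44, 39, 39, 37, 39, 39]
```

Predicted block and bed edges agree with the close view within about 2 mm, so I'm descending.

Call:
send_rows(increments=[{"tx":11,"ty":6,"tz":-22,"ax":0,"ay":0,"az":0,"grip":62},{"tx":11,"ty":6,"tz":-22,"ax":0,"ay":0,"az":0,"grip":62},{"tx":7,"ty":4,"tz":-13,"ax":0,"ay":0,"az":0,"grip":62},{"tx":5,"ty":3,"tz":-10,"ax":0,"ay":0,"az":0,"grip":62},{"tx":0,"ty":0,"tz":0,"ax":0,"ay":0,"az":0,"grip":62},{"tx":0,"ty":0,"tz":0,"ax":0,"ay":0,"az":0,"grip":62}])

```text
time_s: 5.48
tcp_pos: [0.5299, -0.2085, 0.0961]
tcp_rot: [-0.061, 0.939, 0.227, 0.249]
ft_force: [-0.2, 0.5, -0.1]
finger_gap: 0.727
grasp_force: 0.0
```

Call:
send_rows(increments=[{"tx":0,"ty":0,"tz":0,"ax":0,"ay":0,"az":0,"grip":20},{"tx":0,"ty":0,"tz":0,"ax":0,"ay":0,"az":0,"grip":20},{"tx":0,"ty":0,"tz":0,"ax":0,"ay":0,"az":0,"grip":20},{"tx":0,"ty":0,"tz":0,"ax":0,"ay":0,"az":0,"grip":20},{"tx":0,"ty":0,"tz":0,"ax":0,"ay":0,"az":0,"grip":20},{"tx":0,"ty":0,"tz":0,"ax":0,"ay":0,"az":0,"grip":20}], force=30)

```text
time_s: 6.22
tcp_pos: [0.5301, -0.2075, 0.096]
tcp_rot: [-0.062, 0.939, 0.228, 0.249]
ft_force: [-3.2, -2.2, 5.1]
finger_gap: 0.454
grasp_force: 30.1
```

Run:
```python
from h import *
need(bed(-.051,-.007,.1),Rbed)
p=np.array([.395,.266,.0]);need(p,Rdown(10))
```

```text
t 6.22 shift mm [-36.6 -19.   77.8] turn [ 0.  -0.3  0.1] bed pos [-54.1  -7.1  12. ] ft [-3.2 -2.2  5.1] gap 0.45368591537838954
t 6.22 shift mm [-135.1  473.5  -96. ] turn [-28.5  14.   70.9] bed pos [-54.1  -7.1  12. ] ft [-3.2 -2.2  5.1] gap 0.45368591537838954
```

Call:
send_rows(increments=[{"tx":-9,"ty":-5,"tz":18,"ax":0,"ay":0,"az":0,"grip":20},{"tx":-16,"ty":-8,"tz":31,"ax":0,"ay":0,"az":0,"grip":20},{"tx":-20,"ty":-10,"tz":40,"ax":0,"ay":0,"az":0,"grip":20},{"tx":-15,"ty":0,"tz":50,"ax":0,"ay":0,"az":0,"grip":20},{"tx":-15,"ty":10,"tz":50,"ax":-4.6,"ay":8.9,"az":0,"grip":20},{"tx":-10,"ty":30,"tz":50,"ax":-4.6,"ay":8.9,"az":0,"grip":20},{"tx":-10,"ty":40,"tz":10,"ax":-4.6,"ay":8.9,"az":0,"grip":20},{"tx":-5,"ty":50,"tz":0,"ax":0,"ay":0,"az":10,"grip":20},{"tx":0,"ty":50,"tz":0,"ax":0,"ay":0,"az":10,"grip":20},{"tx":0,"ty":50,"tz":0,"ax":0,"ay":0,"az":10,"grip":20},{"tx":0,"ty":50,"tz":0,"ax":0,"ay":0,"az":10,"grip":20},{"tx":0,"ty":50,"tz":0,"ax":0,"ay":0,"az":10,"grip":20}])

```text
time_s: 7.72
tcp_pos: [0.4469, 0.0854, 0.2959]
tcp_rot: [-0.082, 0.768, 0.631, 0.067]
ft_force: [1.1, 0.6, -0.4]
finger_gap: 0.452
grasp_force: 30.9
```

Run:
```python
from h import *
need(np.array([.395,.266,.1]),Rdown(10))
```

```text
t 7.72 shift mm [ -51.9  180.6 -195.9] turn [-12.   -2.3  21.1] bed pos [ 99.  291.2 154.4] ft [ 1.1  0.6 -0.4] gap 0.4524578040194204
```

Call:
send_rows(increments=[{"tx":-10,"ty":45,"tz":0,"ax":-3,"ay":-0.6,"az":5.3,"grip":20},{"tx":-14,"ty":45,"tz":0,"ax":-3,"ay":-0.6,"az":5.3,"grip":20},{"tx":-14,"ty":45,"tz":-40,"ax":-3,"ay":-0.6,"az":5.3,"grip":20},{"tx":-14,"ty":45,"tz":-50,"ax":-3,"ay":-0.5,"az":5.2,"grip":20},{"tx":0,"ty":0,"tz":-50,"ax":0,"ay":0,"az":0,"grip":20},{"tx":0,"ty":0,"tz":-45,"ax":0,"ay":0,"az":0,"grip":20},{"tx":0,"ty":0,"tz":0,"ax":0,"ay":0,"az":0,"grip":20},{"tx":0,"ty":0,"tz":0,"ax":0,"ay":0,"az":0,"grip":20}])

```text
time_s: 8.72
tcp_pos: [0.3975, 0.2602, 0.1165]
tcp_rot: [0.0, 0.645, 0.764, 0.001]
ft_force: [-0.3, 0.3, -0.2]
finger_gap: 0.455
grasp_force: 30.9
```

Run:
```python
from h import *
need(np.array([.395,.266,.015]),Rdown(10))
s,c,im=snap("w6");cv2.imwrite("pics/z6.png",cv2.convertScaleAbs(im,alpha=1.3,beta=20))
```

```text
t 8.72 shift mm [  -2.5    5.8 -101.5] turn [-0.1  0.1  0.3] bed pos [ 41.3 469.  -19.4] ft [-0.3  0.3 -0.2] gap 0.45540751694498116
8.725 [0.3975 0.2602 0.1165] yaw y 9.7 z [ 0.002  0.002 -1.   ] q [-0.52  0.48 -0.2   2.25  0.21  0.43 -0.72] [-0.3  0.3 -0.2]
```

View pics/z6.png

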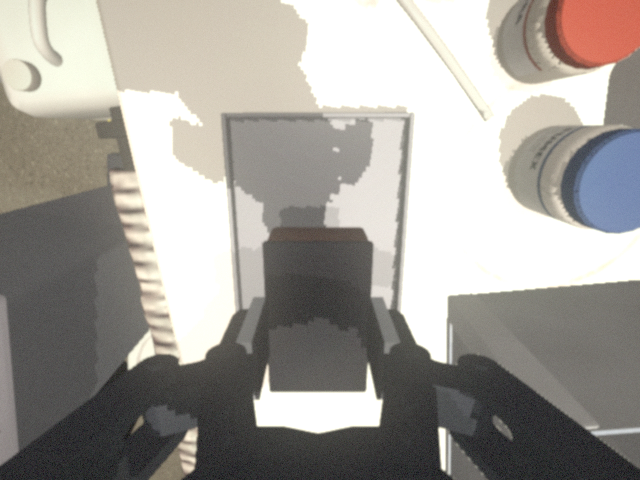

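The block is held square and lies over the tray, whose outline runs from (225,115) to (410,115). I'm lowering it until contact.

Call:
send_rows(increments=[{"tx":-2,"ty":3,"tz":-40,"ax":0,"ay":0,"az":0,"grip":20},{"tx":0,"ty":3,"tz":-35,"ax":0,"ay":0,"az":0,"grip":20},{"tx":0,"ty":0,"tz":-12,"ax":0,"ay":0,"az":0,"grip":20},{"tx":0,"ty":0,"tz":-6,"ax":0,"ay":0,"az":0,"grip":20},{"tx":0,"ty":0,"tz":0,"ax":0,"ay":0,"az":0,"grip":20},{"tx":0,"ty":0,"tz":0,"ax":0,"ay":0,"az":0,"grip":20}])

```text
time_s: 9.52
tcp_pos: [0.3957, 0.2659, 0.0235]
tcp_rot: [-0.0, 0.645, 0.764, 0.002]
ft_force: [0.5, 0.6, -0.4]
finger_gap: 0.456
grasp_force: 30.9
```

Call:
send_rows(increments=[{"tx":0,"ty":0,"tz":-2,"ax":0,"ay":0,"az":0,"grip":20},{"tx":0,"ty":0,"tz":-2,"ax":0,"ay":0,"az":0,"grip":20},{"tx":0,"ty":0,"tz":0,"ax":0,"ay":0,"az":0,"grip":20}])

```text
time_s: 9.9
tcp_pos: [0.395, 0.2657, 0.0184]
tcp_rot: [-0.0, 0.645, 0.764, 0.001]
ft_force: [-0.3, -0.2, -1.1]
finger_gap: 0.456
grasp_force: 30.9
```

Call:
send_rows(increments=[{"tx":0,"ty":0,"tz":-1.5,"ax":0,"ay":0,"az":0,"grip":20},{"tx":0,"ty":0,"tz":0,"ax":0,"ay":0,"az":0,"grip":20}])

```text
time_s: 10.15
tcp_pos: [0.395, 0.2658, 0.017]
tcp_rot: [-0.0, 0.645, 0.764, 0.001]
ft_force: [0.0, 0.2, 0.8]
finger_gap: 0.455
grasp_force: 31.1
```

Call:
send_rows(increments=[{"tx":0,"ty":0,"tz":-1.5,"ax":0,"ay":0,"az":0,"grip":20},{"tx":0,"ty":0,"tz":0,"ax":0,"ay":0,"az":0,"grip":20}])

```text
time_s: 10.4
tcp_pos: [0.3951, 0.2658, 0.0169]
tcp_rot: [-0.0, 0.645, 0.764, 0.001]
ft_force: [-1.7, -1.0, 17.8]
finger_gap: 0.453
grasp_force: 32.7
```

Call:
send_rows(increments=[{"tx":0,"ty":0,"tz":-1.5,"ax":0,"ay":0,"az":0,"grip":20},{"tx":0,"ty":0,"tz":0,"ax":0,"ay":0,"az":0,"grip":20}])

```text
time_s: 10.65
tcp_pos: [0.3951, 0.2658, 0.0168]
tcp_rot: [0.0, 0.645, 0.764, 0.002]
ft_force: [-5.0, -1.6, 34.9]
finger_gap: 0.455
grasp_force: 34.4
```

Call:
send_rows(increments=[{"tx":0,"ty":0,"tz":2.8,"ax":0,"ay":0,"az":0,"grip":20},{"tx":0,"ty":0,"tz":0,"ax":0,"ay":0,"az":0,"grip":60},{"tx":0,"ty":0,"tz":0,"ax":0,"ay":0,"az":0,"grip":60},{"tx":0,"ty":0,"tz":0,"ax":0,"ay":0,"az":0,"grip":60},{"tx":0,"ty":0,"tz":15,"ax":0,"ay":0,"az":0,"grip":60},{"tx":0,"ty":0,"tz":50,"ax":0,"ay":0,"az":0,"grip":85},{"tx":0,"ty":0,"tz":60,"ax":0,"ay":0,"az":0,"grip":85},{"tx":5,"ty":-40,"tz":30,"ax":0,"ay":0,"az":-9,"grip":85},{"tx":8,"ty":-45,"tz":0,"ax":0,"ay":0,"az":-9,"grip":85},{"tx":8,"ty":-45,"tz":0,"ax":0,"ay":0,"az":-9,"grip":85},{"tx":8,"ty":-45,"tz":0,"ax":0,"ay":0,"az":-9,"grip":85},{"tx":8,"ty":-45,"tz":0,"ax":0,"ay":0,"az":-9,"grip":85}], force=40)

```text
time_s: 12.15
tcp_pos: [0.432, 0.0443, 0.1727]
tcp_rot: [0.0, 0.89, 0.457, 0.001]
ft_force: [0.9, -0.0, -0.3]
finger_gap: 0.996
grasp_force: 0.0
```

Run:
```python
from h import *
o=np.array([.4347,.0174,0]);hx=np.array([np.cos(np.radians(36.5)),np.sin(np.radians(36.5)),0])
need(o+.006*hx+[0,0,.12],Rdown(-53.5))
```

```text
t 12.15 shift mm [  7.6 -23.4 -52.7] turn [ -0.    0.2 -17.9] bed pos [  9.5 261.6  63.8] ft [ 0.9 -0.  -0.3] gap 0.9964356356863819
```

Call:
send_rows(increments=[{"tx":4,"ty":-12,"tz":-26,"ax":0,"ay":0,"az":-9,"grip":85},{"tx":4,"ty":-11,"tz":-26,"ax":0,"ay":0,"az":-9,"grip":85},{"tx":0,"ty":0,"tz":0,"ax":0,"ay":0,"az":0,"grip":85},{"tx":0,"ty":0,"tz":0,"ax":0,"ay":0,"az":0,"grip":85}])

```text
time_s: 12.65
tcp_pos: [0.4401, 0.0234, 0.1206]
tcp_rot: [-0.0, 0.949, 0.316, 0.001]
ft_force: [-0.3, -0.2, -1.1]
finger_gap: 0.996
grasp_force: 0.0
```

Run:
```python
from h import *
s,c,im=snap("w7")
o=np.array([.4347,.0174,0]);a=np.radians(36.5);hx=np.array([np.cos(a),np.sin(a),0]);hy=np.array([-np.sin(a),np.cos(a),0])
pr=[proj("wrist",o-x*hx+y*hy+[0,0,.015],c) for x,y in((-27,-31.5),(-27,31.5),(-4,34),(28,12),(28,-12),(-4,-34)) for x,y in [(x/1000,y/1000)]]
print(np.array(pr).round(0).tolist())
v=im.copy()
for p in pr: cv2.circle(v,tuple(p.round().astype(int).tolist()),2,(0,0,255),-1)
cv2.imwrite("pics/z7.png",v)
```

```text
12.65 [0.4401 0.0234 0.1206] yaw y -53.2 z [ 0.002  0.001 -1.   ] q [-0.19  0.44  0.04  2.32 -0.05  0.38 -1.03] [-0.3 -0.2 -1.1]
[[367.0, 214.0], [275.0, 213.0], [272.0, 245.0], [304.0, 288.0], [337.0, 288.0], [369.0, 246.0]]
```

View pics/z7.png

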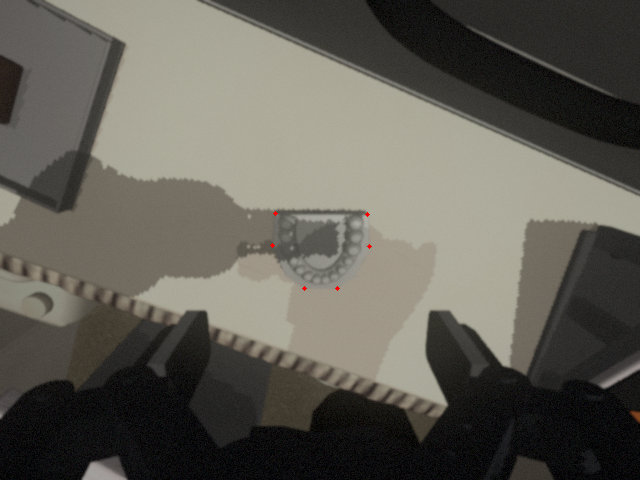

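Projected outline points (red) sit on the cast within about 1 mm, and the cast is centred between the fingers. The block lies in the tray at upper left. I'm descending.

Call:
send_rows(increments=[{"tx":-0.5,"ty":-2,"tz":-35,"ax":0,"ay":0,"az":0,"grip":85},{"tx":0,"ty":0,"tz":-35,"ax":0,"ay":0,"az":0,"grip":85},{"tx":0,"ty":0,"tz":-25,"ax":0,"ay":0,"az":0,"grip":85},{"tx":0,"ty":0,"tz":-12,"ax":0,"ay":0,"az":0,"grip":85},{"tx":0,"ty":0,"tz":0,"ax":0,"ay":0,"az":0,"grip":85},{"tx":0,"ty":0,"tz":0,"ax":0,"ay":0,"az":0,"grip":85}])

```text
time_s: 13.45
tcp_pos: [0.4401, 0.021, 0.0137]
tcp_rot: [0.0, 0.949, 0.315, 0.002]
ft_force: [-0.1, -0.5, 0.1]
finger_gap: 0.999
grasp_force: 0.0
```

Call:
send_rows(increments=[{"tx":0,"ty":0,"tz":-5,"ax":0,"ay":0,"az":0,"grip":76},{"tx":0,"ty":0,"tz":0,"ax":0,"ay":0,"az":0,"grip":76},{"tx":0,"ty":0,"tz":0,"ax":0,"ay":0,"az":0,"grip":76}], force=35)

```text
time_s: 13.82
tcp_pos: [0.4396, 0.0207, 0.008]
tcp_rot: [0.0, 0.949, 0.314, 0.001]
ft_force: [0.3, -0.1, 0.2]
finger_gap: 0.893
grasp_force: 0.0
```

Call:
send_rows(increments=[{"tx":0,"ty":0,"tz":-3,"ax":0,"ay":0,"az":0,"grip":76},{"tx":0,"ty":0,"tz":0,"ax":0,"ay":0,"az":0,"grip":76}])

```text
time_s: 14.08
tcp_pos: [0.4394, 0.0207, 0.0046]
tcp_rot: [0.0, 0.949, 0.314, 0.001]
ft_force: [0.1, -0.3, -0.2]
finger_gap: 0.889
grasp_force: 0.0
```

Call:
send_rows(increments=[{"tx":0,"ty":0,"tz":-3,"ax":0,"ay":0,"az":0,"grip":76},{"tx":0,"ty":0,"tz":0,"ax":0,"ay":0,"az":0,"grip":76}])

```text
time_s: 14.32
tcp_pos: [0.4394, 0.0207, 0.0016]
tcp_rot: [0.0, 0.949, 0.314, 0.001]
ft_force: [0.4, 0.1, 0.8]
finger_gap: 0.889
grasp_force: 0.0
```

Call:
send_rows(increments=[{"tx":0,"ty":0,"tz":-2,"ax":0,"ay":0,"az":0,"grip":76},{"tx":0,"ty":0,"tz":0,"ax":0,"ay":0,"az":0,"grip":76}])

```text
time_s: 14.58
tcp_pos: [0.4402, 0.0207, 0.0004]
tcp_rot: [0.0, 0.949, 0.314, 0.0]
ft_force: [-0.6, 0.4, 0.3]
finger_gap: 0.887
grasp_force: 0.0
```

Call:
send_rows(increments=[{"tx":0,"ty":0,"tz":-2,"ax":0,"ay":0,"az":0,"grip":76},{"tx":0,"ty":0,"tz":0,"ax":0,"ay":0,"az":0,"grip":76}])

```text
time_s: 14.82
tcp_pos: [0.4407, 0.0208, -0.001]
tcp_rot: [-0.0, 0.949, 0.314, -0.0]
ft_force: [-0.5, -0.9, 0.1]
finger_gap: 0.894
grasp_force: 0.0
```

Call:
send_rows(increments=[{"tx":0,"ty":0,"tz":-1.5,"ax":0,"ay":0,"az":0,"grip":76},{"tx":0,"ty":0,"tz":0,"ax":0,"ay":0,"az":0,"grip":76}])

```text
time_s: 15.08
tcp_pos: [0.4411, 0.0208, -0.002]
tcp_rot: [-0.0, 0.949, 0.314, -0.001]
ft_force: [0.5, 0.7, -0.1]
finger_gap: 0.89
grasp_force: 0.0
```

Call:
send_rows(increments=[{"tx":0,"ty":0,"tz":0,"ax":0,"ay":0,"az":0,"grip":62},{"tx":0,"ty":0,"tz":0,"ax":0,"ay":0,"az":0,"grip":62},{"tx":0,"ty":0,"tz":0,"ax":0,"ay":0,"az":0,"grip":62},{"tx":0,"ty":0,"tz":0,"ax":0,"ay":0,"az":0,"grip":62}], force=35)

```text
time_s: 15.58
tcp_pos: [0.441, 0.0208, -0.0014]
tcp_rot: [-0.0, 0.949, 0.314, -0.001]
ft_force: [1.1, 0.4, 6.0]
finger_gap: 0.768
grasp_force: 37.3
```

Run:
```python
from h import *
s=readout.get_state();print(s["q"].round(3),s["tcp_pos"],s["ft_force"],s["finger_gap"],s["grasp_force"],s["wrist_torque"])
```

```text
[-1.510e-01  7.030e-01  2.000e-03  2.361e+00 -2.200e-02  7.900e-02
 -1.059e+00] [ 0.44097571  0.02082379 -0.00140012] [1.06040703 0.38074398 6.01963202] 0.7675084950626105 37.25305469124578 [0.0824903  0.16782347 0.04094757]
```

Call:
send_rows(increments=[{"tx":0,"ty":0,"tz":8,"ax":0,"ay":0,"az":0,"grip":62},{"tx":0,"ty":0,"tz":15,"ax":0,"ay":0,"az":0,"grip":62},{"tx":0,"ty":0,"tz":30,"ax":0,"ay":0,"az":0,"grip":62},{"tx":0,"ty":0,"tz":45,"ax":0,"ay":0,"az":0,"grip":62},{"tx":0,"ty":0,"tz":50,"ax":0,"ay":0,"az":0,"grip":62},{"tx":0,"ty":0,"tz":50,"ax":0,"ay":0,"az":0,"grip":62},{"tx":0,"ty":-15,"tz":50,"ax":0,"ay":0,"az":0,"grip":62},{"tx":0,"ty":-30,"tz":20,"ax":0,"ay":0,"az":-4,"grip":62},{"tx":0,"ty":-40,"tz":0,"ax":0,"ay":0,"az":-4,"grip":62},{"tx":0,"ty":-40,"tz":0,"ax":0,"ay":0,"az":0,"grip":62},{"tx":0,"ty":-40,"tz":0,"ax":0,"ay":0,"az":0,"grip":62},{"tx":0,"ty":-30,"tz":0,"ax":0,"ay":0,"az":0,"grip":62}])

```text
time_s: 17.08
tcp_pos: [0.4398, -0.1758, 0.2669]
tcp_rot: [-0.0, 0.969, 0.247, -0.001]
ft_force: [0.2, 0.6, -1.1]
finger_gap: 0.769
grasp_force: 39.6
```

Run:
```python
from h import *
need(bed(-.025,0,.12),Rbed)
s,c,im=snap("w8")
r=R.from_quat(np.roll(s["tcp_rot"],-1)).as_matrix();P=lambda x,y,z:proj("wrist",s["tcp_pos"]+r@[x,y,z],c).round(0).tolist()
print("expect heel",P(.020,-.0315,-.016),P(.020,.0315,-.016),"front",P(-.035,-.012,-.016),P(-.035,.012,-.016))
lab=cv2.cvtColor(im,cv2.COLOR_BGR2GRAY)
print([cv2.blur(lab,(9,1))[250:480:4,u].tolist() for u in (320,)]);
```

```text
t 17.07 shift mm [ 61.6 -38.7 -62.7] turn [ 14.1 -26.6  -1. ] bed pos [-25.5  62.8 192.7] ft [ 0.2  0.6 -1.1] gap 0.7693142369348542
17.075 [ 0.4398 -0.1758  0.2669] yaw y -61.5 z [-0.001  0.    -1.   ] q [ 0.14  0.23  0.17  2.13 -0.06  0.79 -0.73] [ 0.2  0.6 -1.1]
expect heel [234.0, 282.0] [404.0, 282.0] front [290.0, 405.0] [348.0, 405.0]
[[169, 167, 153, 127, 150, 166, 92, 105, 115, 180, 187, 189, 156, 112, 111, 142, 162, 112, 111, 109, 109, 110, 108, 108, 108, 107, 106, 106, 106, 107, 105, 103, 101, 132, 159, 139, 142, 161, 165, 161, 26, 27, 79, 105, 93, 82, 27, 23, 23, 25, 19, 22, 18, 21, 19, 17, 19, 19]]
```

Call:
send_rows(increments=[{"tx":5,"ty":-8,"tz":0,"ax":2.8,"ay":-5.3,"az":-0.2,"grip":62},{"tx":10,"ty":-8,"tz":0,"ax":2.8,"ay":-5.3,"az":-0.2,"grip":62},{"tx":10,"ty":-8,"tz":0,"ax":2.8,"ay":-5.3,"az":-0.2,"grip":62},{"tx":10,"ty":-8,"tz":-15,"ax":2.8,"ay":-5.3,"az":-0.2,"grip":62},{"tx":13,"ty":-7,"tz":-23,"ax":2.8,"ay":-5.3,"az":-0.2,"grip":62},{"tx":13,"ty":0,"tz":-24,"ax":0,"ay":0,"az":0,"grip":62},{"tx":0,"ty":0,"tz":0,"ax":0,"ay":0,"az":0,"grip":62},{"tx":0,"ty":0,"tz":0,"ax":0,"ay":0,"az":0,"grip":62}])

```text
time_s: 18.12
tcp_pos: [0.5011, -0.2118, 0.2067]
tcp_rot: [-0.06, 0.939, 0.232, 0.247]
ft_force: [-0.7, -0.8, -0.3]
finger_gap: 0.778
grasp_force: 39.7
```

Run:
```python
from h import *
need(bed(-.025,0,.02),Rbed)
s,c,im=snap("w8b")
g=cv2.cvtColor(im,cv2.COLOR_BGR2GRAY)
print("jaw edge pred",proj("wrist",bed(0,0.0,.02),c),"bed edges pred at -5",proj("wrist",bed(-.005,.052,0),c),proj("wrist",bed(-.005,-.052,0),c))
v=int(proj("wrist",bed(-.005,0,0),c)[1])
print(v,"row",g[v,190:450:2].tolist());print("col320",cv2.blur(g,(9,1))[100:400:3,320].tolist())
```

```text
t 18.12 shift mm [ 44.6  20.4 -89.2] turn [ 0.3 -0.4 -0.2] bed pos [-22.8   2.5 121.8] ft [-0.7 -0.8 -0.3] gap 0.7775712728719134
18.125 [ 0.5011 -0.2118  0.2067] yaw y -62.3 z [ 0.436  0.228 -0.87 ] q [ 0.68  0.37 -0.16  2.24 -1.    0.45  0.36] [-0.7 -0.8 -0.3]
jaw edge pred [322.35147492 208.47460748] bed edges pred at -5 [250.18604365 209.04266849] [393.75117539 209.68986088]
209 row [211, 209, 212, 211, 212, 212, 210, 212, 213, 212, 210, 210, 211, 210, 211, 211, 211, 211, 210, 211, 210, 211, 210, 211, 210, 209, 210, 210, 211, 210, 201, 180, 197, 190, 110, 67, 65, 63, 60, 59, 60, 63, 62, 61, 61, 60, 60, 60, 59, 61, 58, 58, 55, 55, 56, 57, 60, 55, 54, 59, 55, 59, 64, 68, 64, 63, 68, 62, 60, 63, 65, 60, 59, 64, 62, 61, 61, 62, 65, 66, 66, 67, 70, 72, 68, 69, 67, 74, 69, 75, 75, 75, 75, 80, 79, 78, 78, 82, 138, 198, 200, 199, 210, 211, 211, 211, 211, 213, 212, 211, 211, 212, 212, 213, 212, 212, 212, 212, 213, 211, 211, 211, 211, 211, 211, 210, 211, 211, 210, 211]
col320 [96, 95, 94, 93, 93, 91, 89, 91, 88, 88, 89, 87, 88, 128, 140, 110, 104, 102, 102, 101, 100, 100, 98, 98, 97, 95, 93, 92, 135, 146, 137, 162, 157, 155, 153, 123, 62, 55, 48, 49, 53, 57, 57, 57, 57, 56, 57, 57, 57, 58, 59, 59, 60, 61, 62, 64, 66, 118, 130, 134, 161, 172, 200, 200, 200, 200, 198, 198, 197, 197, 198, 196, 195, 195, 195, 195, 194, 194, 193, 192, 192, 192, 191, 191, 190, 188, 187, 186, 187, 186, 180, 142, 123, 123, 127, 134, 128, 125, 126, 125]
```

Call:
send_rows(increments=[{"tx":13,"ty":6,"tz":-26,"ax":0.3,"ay":-0.4,"az":-0.2,"grip":62},{"tx":13,"ty":6,"tz":-26,"ax":0,"ay":0,"az":0,"grip":62},{"tx":11,"ty":5,"tz":-22,"ax":0,"ay":0,"az":0,"grip":62},{"tx":8,"ty":3,"tz":-15,"ax":0,"ay":0,"az":0,"grip":62},{"tx":0,"ty":0,"tz":0,"ax":0,"ay":0,"az":0,"grip":62},{"tx":0,"ty":0,"tz":0,"ax":0,"ay":0,"az":0,"grip":62}])

```text
time_s: 18.92
tcp_pos: [0.5464, -0.1925, 0.1178]
tcp_rot: [-0.061, 0.938, 0.23, 0.251]
ft_force: [0.7, -0.0, -1.1]
finger_gap: 0.772
grasp_force: 39.7
```

Run:
```python
from h import *
need(bed(-.025,0,.002),Rbed)
```

```text
t 18.93 shift mm [  7.3   5.3 -15.8] turn [0.1 0.  0. ] bed pos [-24.8  -1.3  20.2] ft [ 0.7 -0.  -1.1] gap 0.7715905035089069
```

Call:
send_rows(increments=[{"tx":5,"ty":3.5,"tz":-10,"ax":0,"ay":0,"az":0,"grip":62},{"tx":2,"ty":1.5,"tz":-5,"ax":0,"ay":0,"az":0,"grip":62},{"tx":0,"ty":0,"tz":0,"ax":0,"ay":0,"az":0,"grip":62},{"tx":0,"ty":0,"tz":0,"ax":0,"ay":0,"az":0,"grip":62}])

```text
time_s: 19.42
tcp_pos: [0.5533, -0.1877, 0.1025]
tcp_rot: [-0.061, 0.938, 0.23, 0.251]
ft_force: [0.1, 0.3, -0.8]
finger_gap: 0.769
grasp_force: 39.7
```

Call:
send_rows(increments=[{"tx":0.9,"ty":0.5,"tz":-1.7,"ax":0,"ay":0,"az":0,"grip":62},{"tx":0,"ty":0,"tz":0,"ax":0,"ay":0,"az":0,"grip":62}])

```text
time_s: 19.68
tcp_pos: [0.5542, -0.1868, 0.1002]
tcp_rot: [-0.062, 0.938, 0.229, 0.251]
ft_force: [0.4, 0.1, -1.0]
finger_gap: 0.774
grasp_force: 39.7
```

Call:
send_rows(increments=[{"tx":0.9,"ty":0.5,"tz":-1.7,"ax":0,"ay":0,"az":0,"grip":62},{"tx":0,"ty":0,"tz":0,"ax":0,"ay":0,"az":0,"grip":62}])

```text
time_s: 19.92
tcp_pos: [0.555, -0.1862, 0.0982]
tcp_rot: [-0.062, 0.938, 0.229, 0.251]
ft_force: [0.6, -0.4, -1.7]
finger_gap: 0.771
grasp_force: 39.7
```

Call:
send_rows(increments=[{"tx":0.5,"ty":0.3,"tz":-0.9,"ax":0,"ay":0,"az":0,"grip":62},{"tx":0,"ty":0,"tz":0,"ax":0,"ay":0,"az":0,"grip":62}])

```text
time_s: 20.18
tcp_pos: [0.5555, -0.1859, 0.0974]
tcp_rot: [-0.062, 0.938, 0.229, 0.251]
ft_force: [-0.1, -0.2, -0.7]
finger_gap: 0.773
grasp_force: 39.7
```

Call:
send_rows(increments=[{"tx":0.5,"ty":0.3,"tz":-0.9,"ax":0,"ay":0,"az":0,"grip":62},{"tx":0,"ty":0,"tz":0,"ax":0,"ay":0,"az":0,"grip":62}])

```text
time_s: 20.42
tcp_pos: [0.5556, -0.1859, 0.0972]
tcp_rot: [-0.062, 0.938, 0.229, 0.251]
ft_force: [-3.9, -1.0, 7.9]
finger_gap: 0.77
grasp_force: 40.7
```

Call:
send_rows(increments=[{"tx":0.5,"ty":0.3,"tz":-0.9,"ax":0,"ay":0,"az":0,"grip":62},{"tx":0,"ty":0,"tz":0,"ax":0,"ay":0,"az":0,"grip":62}])

```text
time_s: 20.68
tcp_pos: [0.5557, -0.1858, 0.0971]
tcp_rot: [-0.061, 0.938, 0.229, 0.252]
ft_force: [-10.1, -4.5, 17.1]
finger_gap: 0.774
grasp_force: 41.9
```

Run:
```python
from h import *
need(bed(-.025,0,-.004),Rbed)
```

```text
t 20.68 shift mm [ 0.7 -0.  -0.4] turn [0. 0. 0.] bed pos [-25.3   0.3  -3.3] ft [-10.1  -4.5  17.1] gap 0.774017823462438
```

Call:
send_rows(increments=[{"tx":-0.7,"ty":-0.3,"tz":1.2,"ax":0,"ay":0,"az":0,"grip":62},{"tx":0,"ty":0,"tz":0,"ax":0,"ay":0,"az":0,"grip":72},{"tx":0,"ty":0,"tz":0,"ax":0,"ay":0,"az":0,"grip":80},{"tx":0,"ty":0,"tz":0,"ax":0,"ay":0,"az":0,"grip":80},{"tx":0,"ty":0,"tz":0,"ax":0,"ay":0,"az":0,"grip":80},{"tx":-4,"ty":-2,"tz":9,"ax":0,"ay":0,"az":0,"grip":80},{"tx":-13,"ty":-7,"tz":26,"ax":0,"ay":0,"az":0,"grip":80},{"tx":-20,"ty":-10,"tz":40,"ax":0,"ay":0,"az":0,"grip":80},{"tx":-20,"ty":-10,"tz":40,"ax":0,"ay":0,"az":0,"grip":80},{"tx":0,"ty":0,"tz":0,"ax":0,"ay":0,"az":0,"grip":80},{"tx":0,"ty":0,"tz":0,"ax":0,"ay":0,"az":0,"grip":80}])

```text
time_s: 22.05
tcp_pos: [0.4989, -0.214, 0.2117]
tcp_rot: [-0.062, 0.938, 0.23, 0.251]
ft_force: [0.4, -0.0, -0.6]
finger_gap: 0.937
grasp_force: 0.0
```

Run:
```python
from h import *
# push start: behind tab, tool square to bed
need(bed(-.185,0,.1),Rbed)
s,c,im=snap("w9")
hs=cv2.cvtColor(im,cv2.COLOR_BGR2HSV)
m=((hs[...,0]<20)&(hs[...,1]>130)&(hs[...,2]>90)).astype(np.uint8);m[:150]=0
n,L,st,ce=cv2.connectedComponentsWithStats(m);k=1+st[1:,4].argmax();print("orange",st[k],ce[k])
for u in(st[k][0],st[k][0]+st[k][2]):print(tobed(onplane("wrist",u,st[k][1],bed(0,0,.0155),ez,c)))
g=(hs[...,2]>120)&(hs[...,1]<60)
x0=int(proj("wrist",bed(0,.036,0),c)[0]);x1=int(proj("wrist",bed(0,-.036,0),c)[0]);y0=int(proj("wrist",bed(-.002,0,0),c)[1])
m=np.zeros(g.shape,np.uint8);m[y0:y0+110,x0-15:x1+15]=g[y0:y0+110,x0-15:x1+15];m=cv2.morphologyEx(m,2,np.ones((5,5)))
n,L,st,ce=cv2.connectedComponentsWithStats(m);k=1+st[1:,4].argmax();print("cast",st[k],(x0,x1,y0))
cnt=max(cv2.findContours((L==k).astype(np.uint8),0,1)[0],key=cv2.contourArea)[:,0]
W=np.array([tobed(onplane("wrist",*p,bed(0,0,.012),ez,c))[:2]*1000 for p in cnt]).astype(np.float32)
print(W.min(0),W.max(0),cv2.minAreaRect(W))
heel=W[W[:,0]>W[:,0].max()-6];print("heel slope deg",np.degrees(np.polyfit(heel[:,1],heel[:,0],1)[0]))
```

```text
t 22.05 shift mm [-111.6  -59.8 -104.9] turn [-0. -0. -0.] bed pos [-22.9   1.5 127.5] ft [ 0.4 -0.  -0.6] gap 0.9366859972448132
22.05 [ 0.4989 -0.214   0.2117] yaw y -62.5 z [ 0.443  0.232 -0.866] q [ 0.66  0.36 -0.12  2.24 -1.02  0.48  0.38] [ 0.4 -0.  -0.6]
orange [ 285  335   72   16 1048] [321.10114504 342.72805344]
[-0.10146054  0.02743633  0.01549932]
[-0.10143173 -0.0285273   0.01549932]
cast [ 273  212   95   75 6004] (271, 369, 204)
[-61.66322  -33.963158] [-4.713891 34.722805] ((-33.19277572631836, 0.3794288635253906), (56.943416595458984, 68.68630981445312), 0.013471309095621109)
heel slope deg -0.29870295538371744
```

The cast lies flat and square on the bed, with its heel about 5–6 mm from the jaw (slope 0.3°), and is centred. Next I close the fingers and go below the push tab.

Call:
send_rows(increments=[{"tx":-22,"ty":-12,"tz":-14.5,"ax":0,"ay":0,"az":0,"grip":0},{"tx":-22,"ty":-12,"tz":-14.5,"ax":0,"ay":0,"az":0,"grip":0},{"tx":-22,"ty":-12,"tz":-14.5,"ax":0,"ay":0,"az":0,"grip":0},{"tx":-22,"ty":-12,"tz":-14.5,"ax":0,"ay":0,"az":0,"grip":0},{"tx":-24,"ty":-11,"tz":-14.5,"ax":0,"ay":0,"az":0,"grip":0},{"tx":0,"ty":0,"tz":0,"ax":0,"ay":0,"az":0,"grip":0},{"tx":0,"ty":0,"tz":0,"ax":0,"ay":0,"az":0,"grip":0}])

```text
time_s: 22.98
tcp_pos: [0.3877, -0.2729, 0.1391]
tcp_rot: [-0.063, 0.938, 0.23, 0.251]
ft_force: [0.3, 0.4, 0.2]
finger_gap: -0.002
grasp_force: 0.0
```

Run:
```python
from h import *
need(bed(-.168,0,.025),Rbed);print(readout.get_state()["q"].round(2))
```

```text
t 22.98 shift mm [ 46.   23.1 -88.8] turn [-0.1 -0.  -0. ] bed pos [-168.2    0.7  127.6] ft [0.3 0.4 0.2] gap -0.0017392266701888915
[ 0.98  0.48 -0.19  2.36 -1.21  0.45  0.87]
```

Call:
send_rows(increments=[{"tx":14,"ty":7,"tz":-27,"ax":0,"ay":0,"az":0,"grip":0},{"tx":14,"ty":7,"tz":-27,"ax":0,"ay":0,"az":0,"grip":0},{"tx":11,"ty":6,"tz":-22,"ax":0,"ay":0,"az":0,"grip":0},{"tx":7,"ty":3,"tz":-13,"ax":0,"ay":0,"az":0,"grip":0},{"tx":0,"ty":0,"tz":0,"ax":0,"ay":0,"az":0,"grip":0},{"tx":0,"ty":0,"tz":0,"ax":0,"ay":0,"az":0,"grip":0}])

```text
time_s: 23.72
tcp_pos: [0.4336, -0.2577, 0.0566]
tcp_rot: [-0.066, 0.939, 0.232, 0.246]
ft_force: [-0.4, -0.3, -0.7]
finger_gap: -0.002
grasp_force: 0.0
```

Call:
send_rows(increments=[{"tx":3.8,"ty":2,"tz":2.5,"ax":0,"ay":0,"az":0,"grip":0},{"tx":3.8,"ty":2,"tz":2.5,"ax":0,"ay":0,"az":0,"grip":0},{"tx":3.8,"ty":2,"tz":2.5,"ax":0,"ay":0,"az":0,"grip":0},{"tx":0,"ty":0,"tz":0,"ax":0,"ay":0,"az":0,"grip":0}])

```text
time_s: 24.22
tcp_pos: [0.4412, -0.2532, 0.0623]
tcp_rot: [-0.066, 0.94, 0.23, 0.243]
ft_force: [-6.0, -2.3, -5.5]
finger_gap: -0.001
grasp_force: 4.0
```

```bash
cat >> h.py <<'E'
def st():
    F=[];P=[]
    s=readout.get_state();f=s["ft_force"];print("t",round(s["time_s"],2),"bed",(tobed(s["tcp_pos"])*1000).round(2),"F bed",[round(float(f@e),1) for e in(ex,ey,ez)])
E
python3 -c "
from h import *
st();print(readout.get_state()['q'].round(2))"
```

```text
t 24.23 bed [-157.58   -6.52   32.74] F bed [-8.3, 0.7, -1.6]
[ 1.14  0.71 -0.58  2.32 -1.5   0.11  1.11]
```

Call:
send_rows(increments=[{"tx":3.1,"ty":1.6,"tz":2,"ax":0,"ay":0,"az":0,"grip":0},{"tx":3.1,"ty":1.6,"tz":2,"ax":0,"ay":0,"az":0,"grip":0},{"tx":3.1,"ty":1.6,"tz":2,"ax":0,"ay":0,"az":0,"grip":0}])

```text
time_s: 24.6
tcp_pos: [0.4473, -0.25, 0.0664]
tcp_rot: [-0.065, 0.941, 0.228, 0.24]
ft_force: [-10.4, -4.7, -10.0]
finger_gap: -0.002
grasp_force: 6.8
```

```bash
python3 -c "
from h import *
st();print(readout.get_state()['q'].round(2));need(bed(-.148,0,.033),Rbed)"
```

```text
t 24.6 bed [-149.59   -6.49   32.88] F bed [-14.9, 0.7, -2.9]
[ 1.1   0.69 -0.55  2.32 -1.47  0.13  1.06]
t 24.6 shift mm [-1.8  6.4  0.9] turn [-0.1 -1.4  0. ] bed pos [-149.6   -6.5   32.9] ft [-10.4  -4.7 -10. ] gap -0.001668748172951452
```

Call:
send_rows(increments=[{"tx":3.1,"ty":1.6,"tz":2,"ax":0,"ay":0,"az":0,"grip":0},{"tx":3.1,"ty":1.6,"tz":2,"ax":0,"ay":0,"az":0,"grip":0},{"tx":3.1,"ty":1.6,"tz":2,"ax":0,"ay":0,"az":0,"grip":0},{"tx":3.1,"ty":1.6,"tz":2,"ax":0,"ay":0,"az":0,"grip":0},{"tx":3.1,"ty":1.6,"tz":2,"ax":0,"ay":0,"az":0,"grip":0},{"tx":3.1,"ty":1.6,"tz":2,"ax":0,"ay":0,"az":0,"grip":0}])

```text
time_s: 25.35
tcp_pos: [0.4659, -0.2402, 0.0785]
tcp_rot: [-0.065, 0.941, 0.228, 0.24]
ft_force: [-9.6, -4.7, -8.2]
finger_gap: -0.003
grasp_force: 6.8
```

```bash
python3 -c "
from h import *
st();print(readout.get_state()['q'].round(2))"
```

```text
t 25.35 bed [-125.39   -6.4    32.86] F bed [-13.3, 0.3, -1.7]
[ 1.02  0.66 -0.49  2.3  -1.42  0.17  0.95]
```

Call:
send_rows(increments=[{"tx":1.5,"ty":0.8,"tz":1,"ax":0,"ay":0,"az":0,"grip":0},{"tx":1.5,"ty":0.8,"tz":1,"ax":0,"ay":0,"az":0,"grip":0}])

```text
time_s: 25.6
tcp_pos: [0.4691, -0.2385, 0.0806]
tcp_rot: [-0.065, 0.941, 0.228, 0.241]
ft_force: [-9.4, -4.8, -8.5]
finger_gap: -0.002
grasp_force: 6.6
```

```bash
python3 -c "
from h import *
st()"
```

```text
t 25.6 bed [-121.16   -6.41   32.87] F bed [-13.4, 0.1, -2.1]
```

Call:
send_rows(increments=[{"tx":1.5,"ty":0.8,"tz":1,"ax":0,"ay":0,"az":0,"grip":0},{"tx":1.5,"ty":0.8,"tz":1,"ax":0,"ay":0,"az":0,"grip":0}])

```text
time_s: 25.85
tcp_pos: [0.4721, -0.237, 0.0825]
tcp_rot: [-0.065, 0.941, 0.228, 0.241]
ft_force: [-9.6, -3.9, -8.3]
finger_gap: -0.002
grasp_force: 6.6
```

Call:
send_rows(increments=[{"tx":1.5,"ty":0.8,"tz":1,"ax":0,"ay":0,"az":0,"grip":0}])

```text
time_s: 25.98
tcp_pos: [0.4736, -0.2361, 0.0835]
tcp_rot: [-0.065, 0.941, 0.228, 0.241]
ft_force: [-8.2, -4.9, -9.4]
finger_gap: 0.0
grasp_force: 6.6
```

Call:
send_rows(increments=[{"tx":1.5,"ty":0.8,"tz":1,"ax":0,"ay":0,"az":0,"grip":0}])

```text
time_s: 26.1
tcp_pos: [0.4752, -0.2354, 0.0845]
tcp_rot: [-0.065, 0.941, 0.228, 0.241]
ft_force: [-9.6, -5.0, -9.5]
finger_gap: 0.0
grasp_force: 6.6
```

```bash
python3 -c "
from h import *
st()"
```

```text
t 26.1 bed [-113.29   -6.4    32.86] F bed [-14.1, -0.1, -2.8]
```

Call:
send_rows(increments=[{"tx":0.77,"ty":0.4,"tz":0.5,"ax":0,"ay":0,"az":0,"grip":0},{"tx":0.77,"ty":0.4,"tz":0.5,"ax":0,"ay":0,"az":0,"grip":0}])

```text
time_s: 26.35
tcp_pos: [0.4768, -0.2345, 0.0856]
tcp_rot: [-0.065, 0.941, 0.228, 0.241]
ft_force: [-8.9, -4.6, -8.3]
finger_gap: -0.0
grasp_force: 6.5
```

Call:
send_rows(increments=[{"tx":0.77,"ty":0.4,"tz":0.5,"ax":0,"ay":0,"az":0,"grip":0}])

```text
time_s: 26.48
tcp_pos: [0.4776, -0.2341, 0.0861]
tcp_rot: [-0.065, 0.941, 0.229, 0.241]
ft_force: [-9.7, -5.0, -8.9]
finger_gap: -0.004
grasp_force: 6.5
```

Call:
send_rows(increments=[{"tx":0.77,"ty":0.4,"tz":0.5,"ax":0,"ay":0,"az":0,"grip":0}])

```text
time_s: 26.6
tcp_pos: [0.4783, -0.2337, 0.0866]
tcp_rot: [-0.065, 0.941, 0.228, 0.241]
ft_force: [-8.8, -5.0, -8.5]
finger_gap: 0.001
grasp_force: 6.5
```

Run:
```python
from h import *
st()
c=calibration("wrist");im=camera("wrist")[:,:,::-1].copy();cv2.imwrite("pics/w10.png",im);st()
g=cv2.cvtColor(im,cv2.COLOR_BGR2GRAY)
hs=cv2.cvtColor(im,cv2.COLOR_BGR2HSV)
m=((hs[...,0]<20)&(hs[...,1]>130)&(hs[...,2]>90)).astype(np.uint8)
n,L,s_,ce=cv2.connectedComponentsWithStats(m);k=1+s_[1:,4].argmax();print("orange",s_[k],ce[k])
print([tobed(onplane("wrist",ce[k][0]+d,s_[k][1],bed(0,0,.0155),ez,c)).round(4).tolist() for d in(-15,15)])
u=int(proj("wrist",bed(-.03,0,0),c)[0]);print("front pred",proj("wrist",bed(-.060,0,.0135),c),"jaw top",proj("wrist",bed(.0018,0,.0185),c))
v0=max(0,s_[k][1]-60);print(u,v0,cv2.blur(g,(7,1))[v0:s_[k][1]+25:2,u].tolist())
```

```text
t 26.6 bed [-109.18   -6.39   32.85] F bed [-13.0, -0.4, -2.3]
t 26.65 bed [-108.94   -6.37   32.85] F bed [-13.0, -0.2, -1.6]
orange [ 239  187  131   19 1899] [305.09373354 196.97472354]
[[-0.0587, 0.0058, 0.0155], [-0.0588, -0.0071, 0.0155]]
front pred [303.77963289 189.11796872] jaw top [300.14043959  25.79969789]
303 127 [183, 181, 181, 180, 180, 180, 180, 179, 180, 180, 179, 179, 177, 174, 168, 181, 189, 182, 175, 173, 177, 173, 165, 147, 121, 100, 95, 99, 121, 140, 158, 158, 117, 126, 144, 143, 140, 137, 119, 63, 46, 44, 54]
```

Run:
```python
from h import *
st();c=calibration("wrist");im=cv2.imread("pics/w10.png");g=cv2.cvtColor(im,cv2.COLOR_BGR2GRAY)
for y in(0,.015):
  u=int(proj("wrist",bed(-.03,y,0),c)[0]);print(u,cv2.blur(g,(7,1))[0:130:2,u].tolist())
for x in(.0018,-.002,-.005):print(x,proj("wrist",bed(x,0,.0135),c).round(1))
for v in range(183,200,1):print(v,tobed(onplane("wrist",305,v,bed(0,0,.0155),ez,c))[0].round(4),im[v,300:310].mean(0).round(0).tolist())
```

```text
t 26.65 bed [-108.94   -6.37   32.85] F bed [-13.0, -0.2, -1.6]
303 [158, 156, 153, 150, 148, 148, 148, 147, 147, 145, 145, 133, 111, 88, 74, 63, 58, 60, 57, 54, 52, 51, 55, 82, 105, 144, 187, 189, 188, 190, 192, 191, 190, 189, 189, 188, 189, 189, 189, 189, 188, 187, 186, 186, 186, 187, 187, 187, 187, 187, 186, 185, 185, 186, 185, 185, 184, 185, 185, 184, 185, 184, 183, 182, 181]
270 [158, 156, 153, 149, 147, 147, 147, 147, 146, 146, 145, 137, 114, 93, 75, 61, 57, 58, 57, 55, 49, 50, 52, 67, 101, 141, 183, 185, 183, 186, 185, 186, 185, 185, 185, 185, 185, 184, 183, 184, 183, 183, 183, 183, 183, 183, 183, 183, 182, 182, 182, 181, 181, 181, 181, 181, 181, 181, 180, 180, 180, 179, 179, 177, 174]
0.0018 [300.9  29.7]
-0.002 [301.1  40.7]
-0.005 [301.3  49.3]
183 -0.0568 [114.0, 121.0, 123.0]
184 -0.0572 [126.0, 133.0, 135.0]
185 -0.0576 [138.0, 145.0, 148.0]
186 -0.0581 [148.0, 155.0, 158.0]
187 -0.0585 [153.0, 161.0, 163.0]
188 -0.0589 [156.0, 164.0, 166.0]
189 -0.0594 [150.0, 158.0, 161.0]
190 -0.0598 [130.0, 139.0, 147.0]
191 -0.0602 [94.0, 109.0, 137.0]
192 -0.0607 [67.0, 97.0, 152.0]
193 -0.0611 [68.0, 110.0, 175.0]
194 -0.0615 [73.0, 124.0, 193.0]
195 -0.062 [76.0, 130.0, 198.0]
196 -0.0624 [76.0, 129.0, 199.0]
197 -0.0628 [76.0, 128.0, 200.0]
198 -0.0633 [75.0, 126.0, 199.0]
199 -0.0637 [75.0, 124.0, 198.0]
```

Call:
send_rows(increments=[{"tx":0.77,"ty":0.4,"tz":0.5,"ax":0,"ay":0,"az":0,"grip":0},{"tx":0.77,"ty":0.4,"tz":0.5,"ax":0,"ay":0,"az":0,"grip":0}])

```text
time_s: 26.9
tcp_pos: [0.4794, -0.2332, 0.0873]
tcp_rot: [-0.065, 0.941, 0.228, 0.24]
ft_force: [-10.1, -4.5, -8.7]
finger_gap: -0.002
grasp_force: 7.1
```

Call:
send_rows(increments=[{"tx":0.77,"ty":0.4,"tz":0.5,"ax":0,"ay":0,"az":0,"grip":0},{"tx":0.77,"ty":0.4,"tz":0.5,"ax":0,"ay":0,"az":0,"grip":0}])

```text
time_s: 27.15
tcp_pos: [0.4808, -0.2324, 0.0882]
tcp_rot: [-0.065, 0.941, 0.228, 0.24]
ft_force: [-9.8, -4.8, -9.7]
finger_gap: -0.002
grasp_force: 7.1
```

```bash
cat > look.py <<'E'
from h import *
st();c=calibration("wrist");im=camera("wrist")[:,:,::-1].copy();cv2.imwrite("pics/wl.png",im);st()
g=cv2.cvtColor(im,cv2.COLOR_BGR2GRAY)
u=int(proj("wrist",bed(-.03,0,0),c)[0])
print("top edge bed x (z=.0185):");
col=cv2.blur(g,(7,1))[:,u].astype(int)
print(u,col[0:70:2].tolist())
for x in(.0018,-.002,-.005):print(x,proj("wrist",bed(x,0,.0135),c).round(1)[1],end=' ')
print("jawtop",proj("wrist",bed(.0018,0,.0185),c).round(1)[1])
b=im[:,u-5:u+5].mean(1).astype(int);v=np.where((b[:,2]-b[:,0]>60))[0];v=v[v>80];print("orange row",v[:3],tobed(onplane("wrist",u,v[0],bed(0,0,.0155),ez,c))[0].round(4))
E
python3 look.py
```

```text
t 27.15 bed [-105.94   -6.38   32.86] F bed [-14.3, 0.3, -2.9]
t 27.2 bed [-105.7    -6.39   32.86] F bed [-13.0, 0.6, -1.6]
top edge bed x (z=.0185):
303 [85, 88, 114, 148, 155, 157, 155, 153, 150, 148, 148, 147, 147, 146, 147, 144, 131, 108, 85, 70, 61, 60, 61, 60, 55, 57, 90, 175, 190, 189, 189, 191, 193, 190, 189]
0.0018 38.2 -0.002 49.1 -0.005 57.7 jawtop 35.4
orange row [194 195 196] -0.0586
```

Call:
send_rows(increments=[{"tx":0.77,"ty":0.4,"tz":0.5,"ax":0,"ay":0,"az":0,"grip":0},{"tx":0.77,"ty":0.4,"tz":0.5,"ax":0,"ay":0,"az":0,"grip":0}])

```text
time_s: 27.45
tcp_pos: [0.4822, -0.2317, 0.0891]
tcp_rot: [-0.065, 0.941, 0.228, 0.24]
ft_force: [-9.7, -4.4, -8.8]
finger_gap: 0.001
grasp_force: 7.5
```

Call:
send_rows(increments=[{"tx":0.77,"ty":0.4,"tz":0.5,"ax":0,"ay":0,"az":0,"grip":0}])

```text
time_s: 27.58
tcp_pos: [0.4825, -0.2315, 0.0893]
tcp_rot: [-0.065, 0.941, 0.228, 0.24]
ft_force: [-11.3, -5.5, -10.1]
finger_gap: -0.001
grasp_force: 7.9
```

Call:
send_rows(increments=[{"tx":0.77,"ty":0.4,"tz":0.5,"ax":0,"ay":0,"az":0,"grip":0}])

```text
time_s: 27.7
tcp_pos: [0.4827, -0.2314, 0.0895]
tcp_rot: [-0.065, 0.942, 0.228, 0.239]
ft_force: [-11.5, -6.3, -11.4]
finger_gap: 0.001
grasp_force: 8.3
```

```bash
python3 look.py
```

```text
t 27.7 bed [-103.36   -6.37   32.91] F bed [-17.0, -0.3, -3.3]
t 27.75 bed [-103.33   -6.35   32.9 ] F bed [-16.8, 0.6, -2.9]
top edge bed x (z=.0185):
303 [85, 86, 86, 86, 86, 87, 116, 149, 156, 158, 156, 153, 151, 148, 148, 147, 147, 146, 146, 143, 128, 104, 84, 69, 61, 61, 61, 60, 93, 152, 185, 191, 191, 192, 192]
0.0018 45.5 -0.002 56.4 -0.005 64.8 jawtop 43.0
orange row [196 197 198] -0.0569
```

Call:
send_rows(increments=[{"tx":0.77,"ty":0.4,"tz":0.5,"ax":0,"ay":0,"az":0,"grip":0}])

```text
time_s: 27.88
tcp_pos: [0.483, -0.2312, 0.0897]
tcp_rot: [-0.064, 0.942, 0.228, 0.239]
ft_force: [-12.3, -6.3, -11.0]
finger_gap: 0.002
grasp_force: 8.8
```

Call:
send_rows(increments=[{"tx":0.77,"ty":0.4,"tz":0.5,"ax":0,"ay":0,"az":0,"grip":0}])

```text
time_s: 28.0
tcp_pos: [0.4833, -0.2311, 0.09]
tcp_rot: [-0.064, 0.942, 0.227, 0.239]
ft_force: [-12.3, -6.3, -12.0]
finger_gap: 0.0
grasp_force: 9.2
```

```bash
python3 -c "
from h import *
st();s=readout.get_state();print(s['q'].round(3),s['grasp_force']);need(bed(-.103,0,.033),Rbed)"; python3 look.py
```

```text
t 28.0 bed [-102.59   -6.39   32.97] F bed [-17.9, 0.1, -3.5]
[ 0.932  0.625 -0.431  2.285 -1.363  0.199  0.843] 9.194304943084717
t 28.0 shift mm [-3.3  5.5 -0.2] turn [ 0.  -1.6  0.2] bed pos [-102.6   -6.4   33. ] ft [-12.3  -6.3 -12. ] gap 0.0001259001539997955
t 28.0 bed [-102.59   -6.39   32.97] F bed [-17.9, 0.1, -3.5]
t 28.05 bed [-102.6    -6.34   32.95] F bed [-17.6, 0.2, -3.7]
top edge bed x (z=.0185):
303 [85, 86, 85, 87, 86, 86, 88, 114, 148, 155, 158, 156, 153, 150, 148, 147, 147, 147, 147, 146, 143, 128, 105, 85, 71, 61, 61, 62, 60, 95, 152, 186, 191, 191, 192]
0.0018 47.5 -0.002 58.3 -0.005 66.7 jawtop 45.1
orange row [198 199 200] -0.057
```

Call:
send_rows(increments=[{"tx":0.6,"ty":0.3,"tz":0.4,"ax":0,"ay":0,"az":0,"grip":0}])

```text
time_s: 28.18
tcp_pos: [0.4835, -0.231, 0.0901]
tcp_rot: [-0.064, 0.942, 0.227, 0.238]
ft_force: [-12.6, -6.2, -12.2]
finger_gap: 0.003
grasp_force: 9.5
```

```bash
python3 -c "
from h import *
st();print(readout.get_state()['grasp_force'])"
```

```text
t 28.18 bed [-102.33   -6.36   32.97] F bed [-18.3, 0.3, -3.6]
9.480260387063026
```

Call:
send_rows(increments=[{"tx":0.5,"ty":0.25,"tz":0.33,"ax":0,"ay":0,"az":0,"grip":0}])

```text
time_s: 28.3
tcp_pos: [0.4836, -0.2309, 0.0902]
tcp_rot: [-0.064, 0.942, 0.227, 0.238]
ft_force: [-13.8, -6.2, -13.3]
finger_gap: -0.001
grasp_force: 9.7
```

Call:
send_rows(increments=[{"tx":-3,"ty":-1.6,"tz":-2,"ax":0,"ay":0,"az":0,"grip":0},{"tx":-4,"ty":-2,"tz":-2.5,"ax":0,"ay":0,"az":0,"grip":0},{"tx":-4,"ty":-2,"tz":-2.5,"ax":0,"ay":0,"az":0,"grip":0},{"tx":-9,"ty":-5,"tz":17,"ax":0,"ay":0,"az":0,"grip":0},{"tx":-14,"ty":-7,"tz":27,"ax":0,"ay":0,"az":0,"grip":0},{"tx":-14,"ty":-7,"tz":27,"ax":0,"ay":0,"az":0,"grip":0},{"tx":-5,"ty":0,"tz":50,"ax":0,"ay":0,"az":0,"grip":0},{"tx":10,"ty":10,"tz":40,"ax":0,"ay":0,"az":0,"grip":0},{"tx":30,"ty":15,"tz":10,"ax":0,"ay":0,"az":0,"grip":0},{"tx":30,"ty":15,"tz":0,"ax":0,"ay":0,"az":0,"grip":0},{"tx":0,"ty":0,"tz":0,"ax":0,"ay":0,"az":0,"grip":0},{"tx":0,"ty":0,"tz":0,"ax":0,"ay":0,"az":0,"grip":0}])

```text
time_s: 29.8
tcp_pos: [0.511, -0.2096, 0.2604]
tcp_rot: [-0.068, 0.938, 0.232, 0.248]
ft_force: [0.3, -0.3, -0.6]
finger_gap: 0.001
grasp_force: 0.0
```

Run:
```python
from h import *
s,c,im=snap("w11");t=camera("top")[:,:,::-1];sc=camera("scene")[:,:,::-1]
u0,v0=proj("wrist",bed(-.05,0,0),c).astype(int);print(u0,v0)
y0=max(0,v0-110);x0=max(0,u0-110)
a=cv2.resize(im[y0:y0+220,x0:x0+220],(440,440));o=np.zeros((600,800,3),np.uint8);o[:440,:440]=cv2.convertScaleAbs(a,alpha=1.2,beta=10)
o[:300,450:750]=cv2.resize(t[225:325,205:305],(300,300));o[310:590,450:786]=cv2.resize(sc[270:390,380:524],(336,280));cv2.imwrite("pics/fin.png",o)
hs=cv2.cvtColor(im,cv2.COLOR_BGR2HSV)
m=((hs[...,0]<20)&(hs[...,1]>130)&(hs[...,2]>90)).astype(np.uint8)
n,L,q,ce=cv2.connectedComponentsWithStats(m);k=1+q[1:,4].argmax();print("pad",q[k],tobed(onplane("wrist",ce[k][0],q[k][1],bed(0,0,.0155),ez,c)))
```

```text
29.8 [ 0.511  -0.2096  0.2604] yaw y -62.0 z [ 0.433  0.243 -0.868] q [ 0.64  0.3  -0.11  2.17 -0.84  0.57  0.15] [ 0.3 -0.3 -0.6]
320 288
pad [336 297  18  12 161] [-0.05102784 -0.02086158  0.01549932]
```

View pics/fin.png

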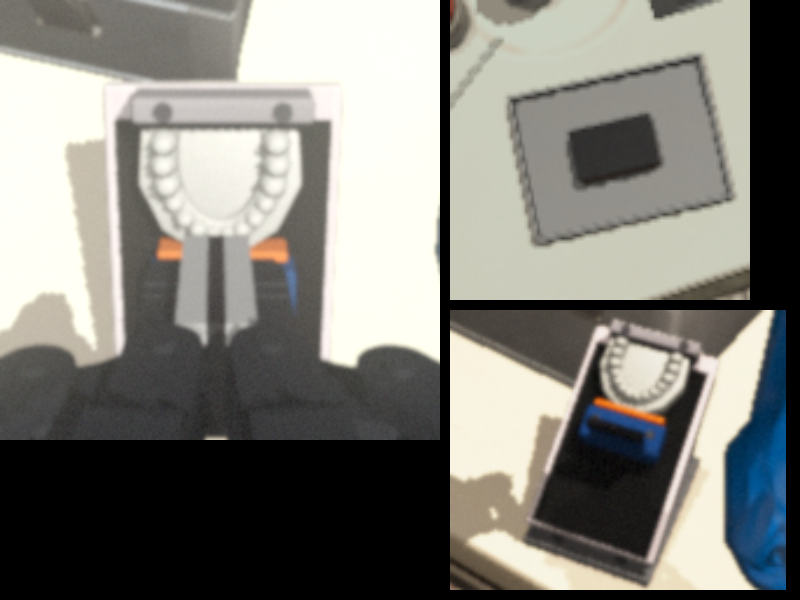

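The cast is teeth up, its heel (140–298,130) against the fixed jaw and the orange pad on its front. The block lies flat in the tray and the arm is clear, so I'm handing in.

```bash
python3 -c "
from station import arm
print(arm.finish_job())"
```

```text
the job is handed in; nothing more can be done
None
```

The job is handed in: the block lies flat in the tray, and the cast is teeth up with its heel against the fixed jaw and the pad nipping it at an estimated 6 N (read from the push force, not measured directly).

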